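# Turn over a caked drinks tin and stand it back upright

### The arm

A 6-joint arm with a two-finger parallel gripper is mounted at the origin on a cart in front of the work surface, level with it; the furniture and walls round the work are solid. World frame = base frame: x ahead of the robot, y to its left, z up, the work surface at z = 0. Lengths are in m, angles in rad, forces in N, time in s.
With the tool pointing down it reaches from about 0.275 to 0.825 m from the base axis. Payload 5.2 kg.
Tool frame: the origin (TCP) lies midway between the tips of the shut fingers; the grasp point (between the pads) lies 19 mm behind it (hold_point_z is the distance from the TCP to the grasp point, in m); z points along the fingers, y is the line along which they close (so a half turn about z gives the same grasp; the last joint's range is limited). The gripper opens to 93 mm and grips with 3 to 60 N. Pads are 15 mm wide; open, the fingers measure 128 mm over their backs; the gripper's body (75 mm by 188 mm) begins 65 mm behind the grasp point.
Start: joints at [-1.415, 0.259, 1.535, -0, 1.348, -0.203], TCP at [0.193, -0.515, 0.219] pointing down, gripper open.
Joint ranges: [-3.14, 3.14], [-0.91, 2.08], [0.19, 2.58], [-1.22, 4.36], [0.22, 2.71], [-3.12, 3.12]. Speed limits (rad/s): [2.57, 2.57, 3.14, 3.14, 3.14, 3.14].

### API

Orientations are given as a unit quaternion [w, x, y, z].
In Python, from station import sense, grab_frame, camera_params, finish_job, hold_point_z gives the robot as it stands. The module is installed in compiled form; this text tells all that it offers.
- The arm moves only by the tool jog_arm, never from a script. Its argument "commands" is a list of rows, each a list of 3 entries, a list of its own where there are three numbers: the opening, from 0 (shut) to 1 (fully open), then the shift along the world's x, y, z in cm, then the turn about the world's z in rad. A call has 1 to 12 rows; each row is the pose to reach, as a shift and turn from the pose commanded when the call began; what a row does not reach only later rows make up. A row lasts 1/12 s, in which the tool goes at most 41.7 mm and 7.16 degrees, less where a joint would pass 70% of its speed; a pose out of reach is approached as far as the arm can. A call with a gripper value outside its range is refused whole. The fingers move at their own pace and stop on an object; the grip force is fixed at half the most. Time passes only in rows, so rows that repeat a pose let the fingers close. It gives the time, the measured TCP pose, the force, the opening and the grip force at its end, in the units of the state.
- sense(): the state, without advancing time (a new reading comes with each control period).
- grab_frame(name): name is "scene" or "side" or "wrist"; returns the picture (384x512x3 uint8, red, green, blue); there is no depth.
- camera_params(name): a dict with "K" (3x3 intrinsics, pixels), "eye" and "rotation" of the camera in the world; the wrist camera has in their place "mount" (4x4, takes a point from camera to tool coordinates, whose origin is the TCP and whose axes are the flange's). Camera axes: x right, y down, z forward; pixel columns grow to the right and rows downward; lengths in m; the calibration is good to about 2 mm. A picture is of the moment at which its call begins: read the wrist's pose just before it. camera_params takes no time and is no camera call.
- finish_job(): hands the job in; it is judged then, once.
The state is a dict: "time": time; "qpos": joint angles; "qvel": joint speeds; "tau": joint torques, N m; "ee_pos": TCP position; "tcp_rot": TCP orientation; "wrist_force": force on the tool from outside, world axes, zero at the start; "torque": the same for the moment, N m; "gripper_width": finger opening in m; "finger_force": force on a finger pad.
Only numpy, scipy, OpenCV 4.12 (cv2) and the standard library are available. Lean on these libraries where they do the work, as an engineer would, in place of code of your own. Each camera call takes 0.05 s, during which the arm holds its last target. There are 200 camera calls.

### The job

The powder in the closed round tin lying on the wooden rest has caked. Stand the tin upside down on its lid on the round cork mat, let go and leave it standing there by itself for about a second, then turn it right way up and stand it upright on its base on the same mat, wholly on the mat, and let go. Leave the small jar, the pot and the tape roll where they are.

Things in the scene. Friction and masses are not known exactly. Their poses are not given: they have to be found in the camera images.
- tin_center (a point): Centre of a closed round tin, a plain cylinder 58 mm in diameter, 171 mm long, about 0.24 kg; flat base and flat fixed lid (the thin pale end disc; the base end has a broad band). The point is on the axis, 85.5 mm from either end; z runs along the tin from base to lid (up when upright, down when on its lid). At the start the tin lies along the rest.
- rest_axis (a point): Fixed low wooden rest: two parallel dowels 150 mm long, 12 mm thick, 36 mm apart, tops 20 mm above the worktop; 48 mm wide over all, narrower than the tin, so fingers pass down beside the tin. A tin laid on it does not roll. The point is over its middle, 43 mm above the worktop, where a lying tin's axis passes. x along the dowels, z up; at the start the tin's lid points along +x.
- mat_top (a point): Centre of the flat upper face of a fixed round cork mat, 140 mm in diameter, 8 mm thick; z up.
- jar_low_center (a point): Centre of a small closed jar standing on the worktop, 65 mm in diameter, 82 mm high; to be left alone.
- tape_center (a point): Centre of a flat tape roll, 62 mm in diameter, 19 mm high; to be left alone.
- pot_center (a point): Centre of a low round lidded pot, 69 mm in diameter, 41 mm high; to be left alone.
- blender_foot (a point): Point on the worktop under the middle of a fixed blender, about 180 mm wide and 350 mm high; an obstacle beside the mat for a tilted gripper.
- bottles_foot (a point): Point on the worktop in the middle of two fixed bottles 200 and 280 mm high, standing within 60 mm of it; obstacles for a tilted gripper. More fixed bottles, jars and cartons up to 350 mm high stand along the near edge, nearer to the robot than this point. A fixed jar 115 mm high stands 145 mm ahead (+x) and 55 mm to the right of it.

How it is judged:
By the outcome, as a careful person would: the job done as asked, in the order asked, and still so for the second after the job is handed in, with the robot touching nothing.
It also fails if it takes over 72 s, if anything falls off the work surface, if the arm or the gripper's body presses on something with over 40 N, if the wrist force passes 120 N, or if a joint passes its speed limit or range.

## Working session

There is one attempt and no reset: what is moved stays moved. The work goes in short steps, Python scripts to look and compute and a tool call to move; the robot and the scene stay as the last step left them, time stands still between calls to the robot, and variables do not carry over. Pictures are saved under pics/ and viewed, at most 10 in all, crops included, and the job is handed in when it is done.

Besides the shell and the picture viewer there is one more tool, called after ">>>" as name(argument=value, ...), one argument or row to a line, values as JSON. jog_arm: Moves the arm, as the interface text tells. Its arguments: {"type":"object","properties":{"commands":{"type":"array","items":{"type":"array"}}},"required":["commands"]}

```bash
mkdir -p pics; cat > h.py <<'E'
import numpy as np, cv2
from station import *
def snap(n,f,crop=None,s=1.5):
    im=grab_frame(n)[:,:,::-1]
    cv2.imwrite('pics/raw_'+f,im)
    if crop: x0,y0,x1,y1=crop; im=im[y0:y1,x0:x1]
    cv2.imwrite('pics/'+f,cv2.resize(im,None,fx=s,fy=s,interpolation=cv2.INTER_CUBIC))
def px2w(n,u,v,z):
    c=camera_params(n); d=np.array(c['rotation'])@np.linalg.solve(c['K'],[u,v,1]); e=np.array(c['eye'])
    return e+d*(z-e[2])/d[2]
def w2px(n,p):
    c=camera_params(n); q=np.array(c['K'])@(np.array(c['rotation']).T@(np.array(p)-c['eye'])); return q[:2]/q[2]
E
python3 - <<'E'
from h import *
snap('scene','a.png',s=1.5); snap('side','b.png',s=1.5)
for n in('scene','side'):
    c=camera_params(n); print(np.round(c['eye'],3), np.round(np.array(c['rotation'])[:,2],2))
s=sense(); print(s['ee_pos'],s['tcp_rot'],s['gripper_width'],hold_point_z)
E
```

```text
Traceback (most recent call last):
IndexError: too many indices for array: array is 1-dimensional, but 2 were indexed
```

View pics/a.png

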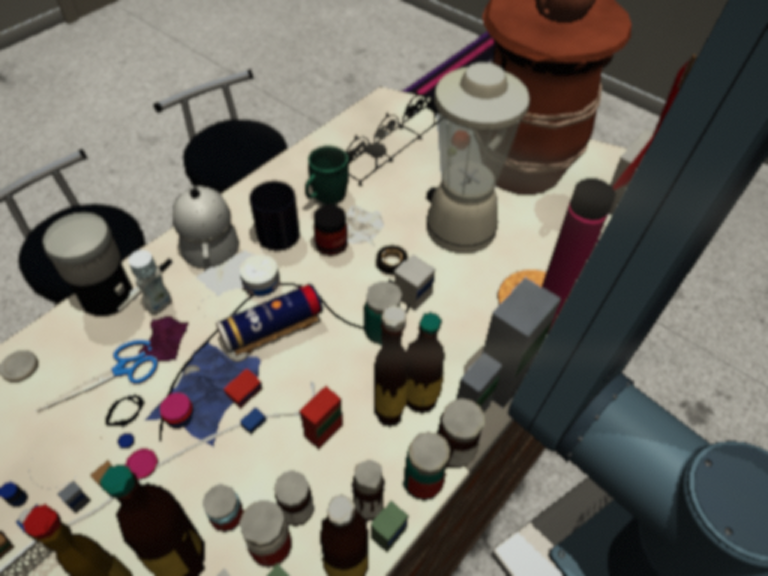

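View pics/b.png

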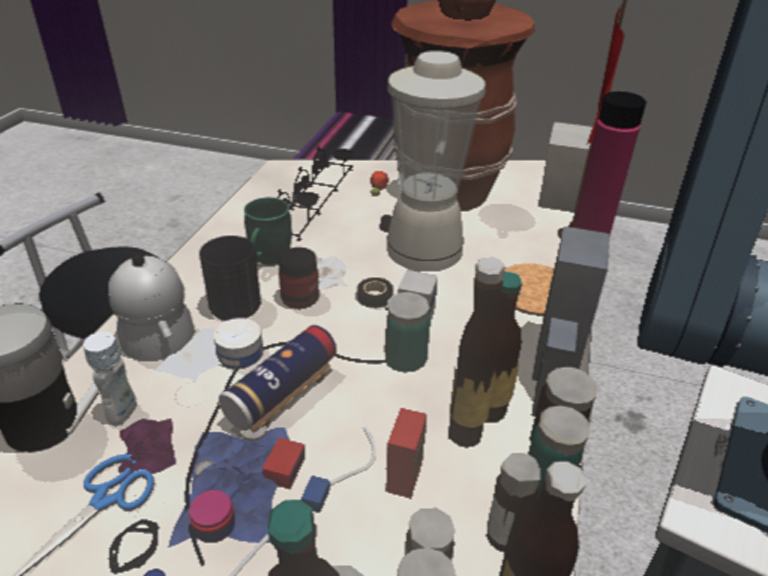

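The tin lies from its grey end face (side picture about (235,405)/1.5) to its red band end (322,350)/1.5. The orange mat sits behind the tall bottles, right of the blender. The camera rotation is evidently a quaternion, so I'll fix the helper.

```bash
python3 - <<'E'
s=open('h.py').read()
s=s.replace("from station import *","from station import *\nfrom scipy.spatial.transform import Rotation as R\ndef RM(r):\n    r=np.array(r)\n    return r if r.shape==(3,3) else R.from_quat(r,scalar_first=True).as_matrix()").replace("np.array(c['rotation'])","RM(c['rotation'])")
open('h.py','w').write(s)
E
python3 - <<'E'
from h import *
for n in('scene','side'):
    c=camera_params(n); print(n,np.round(c['eye'],3), np.round(RM(c['rotation'])[:,2],2))
s=sense(); print(s['time'],s['ee_pos'],s['tcp_rot'],s['gripper_width'],hold_point_z)
f=lambda n,u,v,z:print(n,u,v,np.round(px2w(n,u/1.5,v/1.5,z),3))
for n,l in (('scene',[(224,328,.043),(312,299,.043),(522,288,.008),(465,240,0),(392,258,.019),(330,212,.08),(259,272,.041),(383,290,.115)]),
            ('side',[(238,408,.043),(326,352,.043),(537,286,.008),(425,255,0),(375,289,.019),(299,255,.08),(239,330,.041),(408,303,.115),(467,440,0),(497,410,0)])):
    for a in l:f(n,*a)
c=cv2.resize(cv2.imread('pics/raw_b.png')[210:300,135:235],None,fx=4,fy=4,interpolation=2)
d=cv2.resize(cv2.imread('pics/raw_a.png')[180:245,135:225],None,fx=4,fy=4,interpolation=2)
o=np.zeros((360,760,3),np.uint8);o[:360,:400]=c;o[:260,400:]=d;cv2.imwrite('pics/c.png',o)
E
```

```text
scene [0.02  0.45  0.938] [ 0.51 -0.36 -0.78]
side [0.206 0.699 0.663] [ 0.42 -0.68 -0.61]
0.1 [ 0.19307877 -0.51448182  0.21790219] [-8.16574732e-04  9.83949741e-01  1.78443941e-01  5.57799639e-06] 0.09291542514279588 0.0188
scene 224 328 [0.661 0.314 0.043]
scene 312 299 [0.631 0.163 0.043]
scene 522 288 [ 0.465 -0.178  0.008]
scene 465 240 [ 0.619 -0.171  0.   ]
scene 392 258 [ 0.647 -0.017  0.019]
scene 330 212 [0.76  0.046 0.08 ]
scene 259 272 [0.737 0.209 0.041]
scene 383 290 [0.535 0.082 0.115]
side 238 408 [0.646 0.316 0.043]
side 326 352 [0.613 0.171 0.043]
side 537 286 [ 0.434 -0.186  0.008]
side 425 255 [ 0.642 -0.173  0.   ]
side 375 289 [ 0.65  -0.016  0.019]
side 299 255 [0.757 0.043 0.08 ]
side 239 330 [0.748 0.2   0.041]
side 408 303 [0.53  0.092 0.115]
side 467 440 [ 0.391  0.169 -0.   ]
side 497 410 [0.379 0.1   0.   ]
```

View pics/c.png

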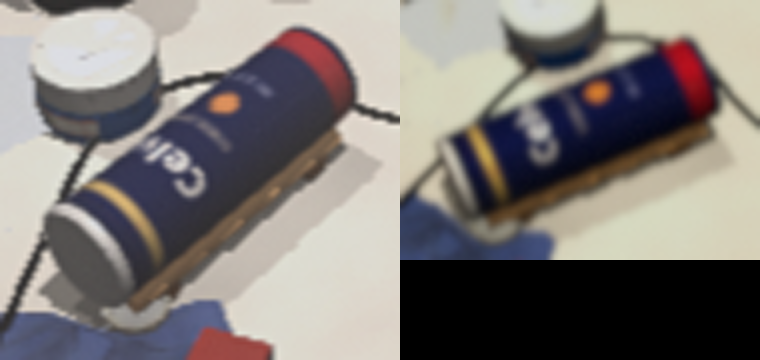

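```bash
cat > fit.py <<'E'
from h import *
from scipy.optimize import least_squares
S=[(45,230),(60,205),(170,110),(275,32),(300,26),(345,65),(355,100),(230,215),(130,303),(100,300),(60,265)]
A=[(440,140),(560,93),(680,38),(705,60),(718,105),(600,175),(490,215),(455,190)]
S=np.array(S)/4+[135,210]; A=(np.array(A)-[400,0])/4+[135,180]
def rims(p):
    a=np.array([np.cos(p[2]),np.sin(p[2]),0]); b=np.array([-a[1],a[0],0]); t=np.linspace(0,2*np.pi,60)
    return [np.array([p[0],p[1],.043])+s*.0855*a+.029*(np.cos(x)*b+np.sin(x)*np.array([0,0,1])) for s in(1,-1) for x in t]
def res(p):
    r=[]
    for n,P in(('side',S),('scene',A)):
        h=cv2.convexHull(np.array([w2px(n,q) for q in rims(p)],np.float32))
        r+=[cv2.pointPolygonTest(h,(float(u),float(v)),True) for u,v in P]
    return r
r=least_squares(res,[.636,.241,1.4],diff_step=1e-3,loss='soft_l1'); print(r.x,np.round(r.fun,1))
a=np.array([np.cos(r.x[2]),np.sin(r.x[2])]); print('lid',r.x[:2]+.0855*a,'base',r.x[:2]-.0855*a)
# mat ellipse
for n,f,cr in(('scene','a',(325,170,375,210)),('side','b',(335,170,380,215))):
    im=cv2.cvtColor(cv2.imread(f'pics/raw_{f}.png'),cv2.COLOR_BGR2HSV)
    m=cv2.inRange(im,(8,90,120),(22,255,255)); x0,y0,x1,y1=cr
    ys,xs=np.nonzero(m[y0:y1,x0:x1]); P=np.array([px2w(n,u+x0,v+y0,.008) for u,v in zip(xs,ys)])
    print(n,len(P),P.min(0),P.max(0))
for n,u,v,z in(('scene',592,198,.35),('side',622,108,.35),('side',585,240,.3),('scene',525,305,.3),('side',490,268,.28),('side',507,282,.2),('scene',395,318,.28),('scene',430,325,.2),('side',437,70,.35),('scene',484,85,.35)):
    print(n,u,v,np.round(px2w(n,u/1.5,v/1.5,z),3))
s=sense(); print('tool y',RM(s['tcp_rot'])[:,1])
E
python3 fit.py
```

```text
Traceback (most recent call last):
  File "fit.py", line 15, in <module>
    r=least_squares(res,[.636,.241,1.4],diff_step=1e-3,loss='soft_l1'); print(r.x,np.round(r.fun,1))
  File "fit.py", line 12, in res
    h=cv2.convexHull(np.array([w2px(n,q) for q in rims(p)],np.float32))
                               ~~~~^^^^^
  File "h.py", line 16, in w2px
    c=camera_params(n); q=np.array(c['K'])@(RM(c['rotation']).T@(np.array(p)-c['eye'])); return q[:2]/q[2]
ValueError: time passes only in moves, steps and waits
```

```bash
python3 - <<'E'
s=open('h.py').read().replace("c=camera_params(n)","c=cp(n)")+"\nimport functools\ncp=functools.lru_cache(None)(lambda n: camera_params(n))\n"
open('h.py','w').write(s)
E
python3 fit.py 2>&1 | tail -30
```

```text
[0.63791851 0.23949191 1.51265852] [ 0.8  0.1 -1.2  0.1  1.3  1.9  0.8  0.4  0.5  1.7  0.9  0.6  2.1  1.7
  0.9  1.3 -1.8  0.7  0.5]
lid [0.6428865  0.32484745] base [0.63295053 0.15413636]
scene 300 [ 0.4517885  -0.23885948  0.008     ] [ 0.50092595 -0.12365603  0.008     ]
side 672 [ 0.40008469 -0.25046859  0.008     ] [ 0.50087574 -0.11388806  0.008     ]
scene 592 198 [ 0.361 -0.122  0.35 ]
side 622 108 [ 0.362 -0.145  0.35 ]
side 585 240 [0.32  0.105 0.3  ]
scene 525 305 [0.304 0.034 0.3  ]
side 490 268 [0.391 0.179 0.28 ]
side 507 282 [0.4   0.086 0.2  ]
scene 395 318 [0.387 0.168 0.28 ]
scene 430 325 [0.395 0.101 0.2  ]
side 437 70 [ 0.626 -0.136  0.35 ]
scene 484 85 [ 0.627 -0.163  0.35 ]
tool y [ 0.35115975 -0.93631419 -0.00160495]
```

```bash
cat >> h.py <<'E'
def tri(a,b):
    A=[];B=[]
    for n,(u,v) in(('scene',a),('side',b)):
        c=cp(n); d=RM(c['rotation'])@np.linalg.solve(c['K'],[u,v,1]); d/=np.linalg.norm(d); M=np.eye(3)-np.outer(d,d); A.append(M); B.append(M@np.array(c['eye']))
    return np.linalg.lstsq(np.vstack(A),np.hstack(B),rcond=None)[0]
E
python3 - <<'E'
from h import *
for k,a,b in(('magenta top',(592,198),(622,108)),('carton topcorner right',(560,300),(608,245)),('carton left',(492,315),(562,240)),('blender top',(484,82),(437,65)),('jar',(383,294),(408,306)),('tallbottle',(395,316),(490,266)),('bottle2',(430,325),(512,280))): print(k,np.round(tri(np.array(a)/1.5,np.array(b)/1.5),3))
E
```

```text
magenta top [ 0.355 -0.111  0.362]
carton topcorner right [ 0.328 -0.085  0.188]
carton left [0.349 0.044 0.248]
blender top [ 0.647 -0.181  0.339]
jar [0.537 0.08  0.099]
tallbottle [0.397 0.162 0.27 ]
bottle2 [0.385 0.112 0.224]
```

>>> jog_arm(
  commands=[
    [1,[0,0,14],0],
    [1,[0,0,28],0],
    [1,[0,0,28],0],
    [1,[0,0,28],0],
    [1,[0,0,28],0],
    [1,[0,0,28],0],
    [1,[0,0,28],0],
    [1,[0,0,28],0],
    [1,[10,15,28],0.3],
    [1,[10,15,28],0.3],
    [1,[10,15,28],0.5],
    [1,[10,15,28],0.5],
  ],
)

```text
time: 1.1
ee_pos: [0.286, -0.3748, 0.4974]
tcp_rot: [-0.001, 0.908, 0.419, 0.0]
wrist_force: [1.0, -0.0, 0.6]
gripper_width: 0.0929
finger_force: 0.0
```

>>> jog_arm(
  commands=[
    [1,[34,54,0],0.654],
    [1,[34,54,0],0.654],
    [1,[34,54,0],0.654],
    [1,[34,54,0],0.654],
    [1,[34,54,0],0.654],
    [1,[34,54,0],0.654],
    [1,[34,54,0],0.654],
    [1,[34,54,0],0.654],
    [1,[34,54,0],0.654],
    [1,[34,54,0],0.654],
    [1,[34,54,0],0.654],
    [1,[34,54,0],0.654],
  ],
)

```text
time: 2.1
ee_pos: [0.5525, 0.049, 0.4977]
tcp_rot: [-0.0, 0.727, 0.686, -0.0]
wrist_force: [1.0, -1.1, 0.7]
gripper_width: 0.093
finger_force: 0.0
```

>>> jog_arm(
  commands=[
    [1,[9.6,16,0],0],
    [1,[9.6,16,0],0],
    [1,[9.6,16,0],0],
    [1,[9.6,16,0],0],
    [1,[9.6,16,0],0],
    [1,[9.6,16,-10],0],
    [1,[9.6,16,-20],0],
    [1,[9.6,16,-27],0],
    [1,[9.6,16,-27],0],
    [1,[9.6,16,-27],0],
    [1,[9.6,16,-27],0],
    [1,[9.6,16,-27],0],
  ],
)

```text
time: 3.1
ee_pos: [0.6446, 0.2064, 0.2213]
tcp_rot: [-0.003, 0.727, 0.686, -0.004]
wrist_force: [0.2, 0.5, -0.6]
gripper_width: 0.0928
finger_force: 0.0
```

```bash
python3 - <<'E'
from h import *
s=sense(); print(s['time'],s['ee_pos'],RM(s['tcp_rot'])[:,1])
M=np.array(camera_params('wrist')['mount']);K=np.array(camera_params('wrist')['K']);
snap('wrist','d.png',s=1.5)
# predicted pixels of fit lid/base centers' top line
T=np.eye(4);T[:3,:3]=RM(s['tcp_rot']);T[:3,3]=s['ee_pos']; C=np.linalg.inv(T@M)
for p in([.643,.325,.072],[.633,.154,.072],[.636,.176,.072]):
    q=K@(C@np.r_[p,1])[:3]; print(p,np.round(q[:2]/q[2]*1.5))
E
```

```text
3.1 [0.64462973 0.20636476 0.22132404] [ 0.9982761  -0.0578782  -0.00974389]
[0.643, 0.325, 0.072] [375.  64.]
[0.633, 0.154, 0.072] [377. 346.]
[0.636, 0.176, 0.072] [379. 314.]
```

View pics/d.png

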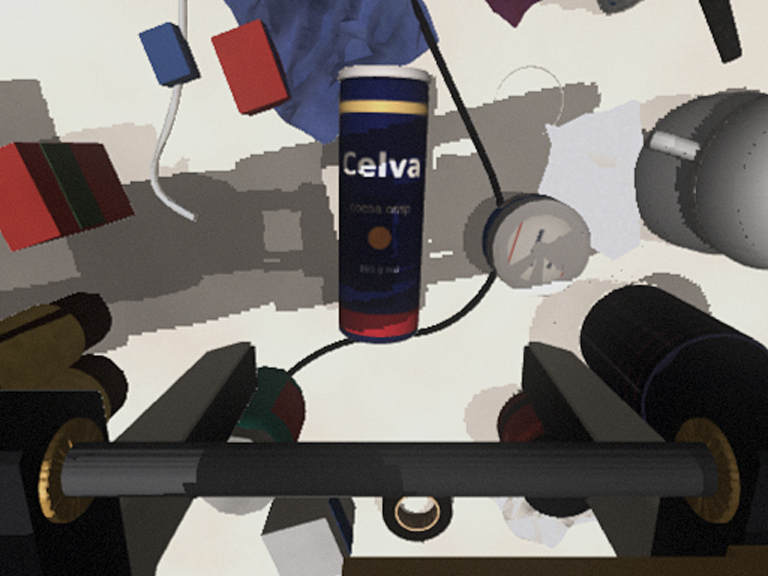

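>>> jog_arm(
  commands=[
    [0.88,[-0.9,-2.7,0],-0.03],
    [0.88,[-0.9,-2.7,0],-0.03],
    [0.88,[-0.9,-2.7,-4],-0.03],
    [0.88,[-0.9,-2.7,-8],-0.03],
    [0.88,[-0.9,-2.7,-11],-0.03],
    [0.88,[-0.9,-2.7,-11],-0.03],
    [0.88,[-0.9,-2.7,-11],-0.03],
    [0.88,[-0.9,-2.7,-11],-0.03],
  ],
)

```text
time: 3.82
ee_pos: [0.6407, 0.1802, 0.1212]
tcp_rot: [0.001, 0.737, 0.675, 0.001]
wrist_force: [0.4, -1.5, 0.3]
gripper_width: 0.0818
finger_force: 0.0
```

```bash
python3 - <<'E'
from h import *
s=sense(); print(s['time'],s['ee_pos'],RM(s['tcp_rot'])[:,1],s['gripper_width'])
snap('wrist','e.png',s=1.2)
E
```

```text
3.8167 [0.64070893 0.18018392 0.12120928] [ 0.99613336 -0.08778358  0.00351615] 0.08180262477629123
```

View pics/e.png

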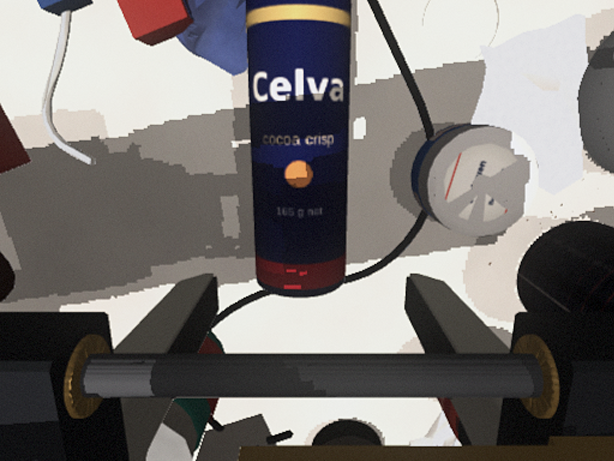

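```bash
python3 - <<'E'
from h import *
s=sense();c=camera_params('wrist');M=np.array(c['mount']);K=np.array(c['K'])
T=np.eye(4);T[:3,:3]=RM(s['tcp_rot']);T[:3,3]=s['ee_pos'];W=T@M
for u,v,z in((301,290,.072),(301,294,.043),(301,262,.072),(299,13,.072)):
    d=W[:3,:3]@np.linalg.solve(K,[u/1.2,v/1.2,1]); print(u,v,np.round(W[:3,3]+d*(z-W[2,3])/d[2],4))
E
```

```text
301 290 [0.6346 0.1601 0.072 ]
301 294 [0.6326 0.1446 0.043 ]
301 262 [0.6362 0.1768 0.072 ]
299 13 [0.6469 0.3018 0.072 ]
```

>>> jog_arm(
  commands=[
    [0.88,[-0.4,0,-3],0],
    [0.88,[-0.4,0,-6],0],
    [0.88,[-0.4,0,-9.5],0],
    [0.88,[-0.4,0,-9.5],0],
    [0.88,[-0.4,0,-9.5],0],
    [0.6,[-0.4,0,-9.5],0],
    [0.4,[-0.4,0,-9.5],0],
    [0.2,[-0.4,0,-9.5],0],
    [0.2,[-0.4,0,-9.5],0],
    [0.2,[-0.4,0,-9.5],0],
    [0.2,[-0.4,0,-9.5],0],
    [0.2,[-0.4,0,-9.5],0],
  ],
)

```text
time: 4.87
ee_pos: [0.6344, 0.18, 0.0252]
tcp_rot: [-0.0, 0.737, 0.675, -0.0]
wrist_force: [-3.9, -0.2, 7.8]
gripper_width: 0.0549
finger_force: 30.0
```

>>> jog_arm(
  commands=[
    [0.2,[0,0,3],0],
    [0.2,[0,0,6],0],
    [0.2,[0,0,9],0],
    [0.2,[0,0,12],0],
    [0.2,[0,0,16],0],
    [0.2,[0,0,20],0],
    [0.2,[0,0,24],0],
    [0.2,[0,0,24],0],
    [0.2,[0,0,24],0],
    [0.2,[0,0,24],0],
  ],
)

```text
time: 5.7
ee_pos: [0.6345, 0.1797, 0.2631]
tcp_rot: [-0.0, 0.738, 0.675, -0.0]
wrist_force: [-0.7, -0.7, -1.3]
gripper_width: 0.0548
finger_force: 30.0
```

```bash
python3 - <<'E'
from h import *
s=sense(); print(s['time'],s['ee_pos'],s['gripper_width'],s['wrist_force'],s['torque'])
snap('side','f.png',crop=(100,60,400,300),s=2)
E
```

```text
5.7 [0.63447018 0.17970073 0.26313748] 0.054797525642830636 [-0.65994892 -0.67978634 -1.33495344] [-0.12214274  0.01480844  0.01700593]
```

View pics/f.png

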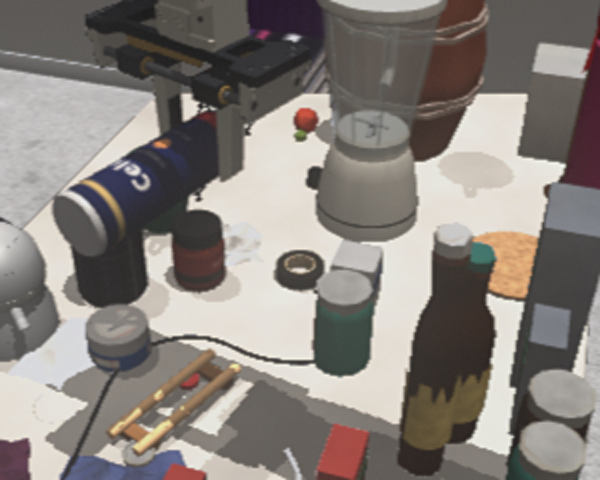

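The tin is held level: pad friction outlasts gravity. I'll jerk it vertically a few times to ratchet the lid end down.

>>> jog_arm(
  commands=[
    [0.2,[0,0,4],0],
    [0.2,[0,0,0],0],
    [0.2,[0,0,4],0],
    [0.2,[0,0,0],0],
    [0.2,[0,0,4],0],
    [0.2,[0,0,0],0],
    [0.2,[0,0,4],0],
    [0.2,[0,0,8],0],
    [0.2,[0,0,4],0],
    [0.2,[0,0,0],0],
    [0.2,[0,0,4],0],
    [0.2,[0,0,4],0],
  ],
)

```text
time: 6.75
ee_pos: [0.6211, 0.1783, 0.2878]
tcp_rot: [-0.012, 0.737, 0.675, -0.016]
wrist_force: [2.5, 1.4, 1.5]
gripper_width: 0.0551
finger_force: 30.0
```

```bash
python3 - <<'E'
from h import *
s=sense(); print(s['time'],s['ee_pos'],s['gripper_width'],s['wrist_force'],s['torque'])
im=grab_frame('side')[:,:,::-1].copy(); cv2.imwrite('pics/raw_g.png',im)
# predicted tin lid centre for tilt angles, compare with navy/grey blob extents
P=np.array(s['ee_pos'])+[0,0,.019]; a=np.array([.087,.996,0])
for t in range(0,91,15):
    c=np.cos(np.radians(t));q=P+.149*(c*a-[0,0,np.sin(np.radians(t))]); print(t,np.round(w2px('side',q)))
hsv=cv2.cvtColor(im,cv2.COLOR_BGR2HSV); m=cv2.inRange(hsv,(15,90,90),(28,255,255)); n,l,st,ce=cv2.connectedComponentsWithStats(m)
print([(st[i],np.round(ce[i])) for i in range(1,n) if st[i][4]>15])
E
```

```text
6.75 [0.62113855 0.1783478  0.28780541] 0.055059639496412176 [2.45884522 1.44755092 1.47654345] [-0.07297763 -0.2368398  -0.04702106]
0 [139. 160.]
15 [145. 179.]
30 [155. 193.]
45 [168. 201.]
60 [182. 203.]
75 [196. 199.]
90 [210. 192.]
[(array([151, 167,  26,  18,  97], dtype=int32), array([164., 174.])), (array([347, 192,   8,   5,  27], dtype=int32), array([351., 194.])), (array([354, 200,  10,   6,  24], dtype=int32), array([357., 202.])), (array([154, 236,  52,  40, 177], dtype=int32), array([181., 255.])), (array([168, 244,  52,  43, 177], dtype=int32), array([195., 262.])), (array([303, 246,  41,  39, 768], dtype=int32), array([322., 266.]))]
```

>>> jog_arm(
  commands=[
    [0.2,[0,0,0],0],
    [0.2,[0,0,4],0],
    [0.2,[0,0,8],0],
    [0.2,[0,0,4],0],
    [0.2,[0,0,0],0],
    [0.2,[0,0,4],0],
    [0.2,[0,0,8],0],
    [0.2,[0,0,4],0],
    [0.2,[0,0,0],0],
    [0.2,[0,0,4],0],
    [0.2,[0,0,4],0],
    [0.2,[0,0,4],0],
  ],
)

```text
time: 7.8
ee_pos: [0.6368, 0.18, 0.3451]
tcp_rot: [0.001, 0.738, 0.675, 0.002]
wrist_force: [0.8, 0.3, 0.6]
gripper_width: 0.055
finger_force: 30.0
```

```bash
cat > tilt.py <<'E'
from h import *
s=sense(); print(s['time'],np.round(s['ee_pos'],4),s['gripper_width'],np.round(s['wrist_force'],1),np.round(s['torque'],3))
im=grab_frame('side')[:,:,::-1].copy(); cv2.imwrite('pics/raw_g.png',im)
P=np.array(s['ee_pos'])+[0,0,.019]; y=RM(s['tcp_rot'])[:,1]; a=np.array([-y[1],y[0],0])
for t in range(0,106,15):
    c,n=np.cos(np.radians(t)),np.sin(np.radians(t))
    # gold band centre of the visible upper side, 22 mm from the lid
    ax=c*a-[0,0,n]; up=n*a+np.array([0,0,c]); print(t,np.round(w2px('side',P+.125*ax+.02*up)),np.round(w2px('side',P+.149*ax)))
hsv=cv2.cvtColor(im,cv2.COLOR_BGR2HSV); m=cv2.inRange(hsv,(15,90,90),(28,255,255)); n,l,st,ce=cv2.connectedComponentsWithStats(m)
print([(st[i].tolist(),np.round(ce[i])) for i in range(1,n) if st[i][4]>40])
E
python3 tilt.py
```

```text
7.8 [0.6368 0.18   0.3451] 0.05504407853961888 [0.8 0.3 0.6] [-0.056 -0.13  -0.02 ]
0 [135. 105.] [125. 123.]
15 [138. 126.] [131. 145.]
30 [145. 142.] [142. 161.]
45 [155. 154.] [156. 171.]
60 [167. 160.] [171. 174.]
75 [180. 162.] [186. 172.]
90 [193. 159.] [201. 165.]
105 [205. 151.] [215. 154.]
[([138, 133, 26, 19, 103], array([151., 141.])), ([345, 198, 20, 8, 49], array([356., 202.])), ([155, 235, 52, 43, 164], array([181., 255.])), ([168, 244, 52, 43, 136], array([192., 266.])), ([303, 246, 41, 39, 812], array([322., 266.]))]
```

>>> jog_arm(
  commands=[
    [0.5,[0,0,-4],0],
    [0.5,[0,0,-8],0],
    [0.5,[0,0,-12],0],
    [0.5,[0,0,-12],0],
  ],
)

```text
time: 8.18
ee_pos: [0.6367, 0.1798, 0.22]
tcp_rot: [-0.0, 0.738, 0.675, -0.001]
wrist_force: [-1.8, 0.1, -2.5]
gripper_width: 0.0546
finger_force: 30.0
```

>>> jog_arm(
  commands=[
    [0.57,[0,0,0],0],
    [0.57,[0,0,0],0],
  ],
)

```text
time: 8.35
ee_pos: [0.6399, 0.1803, 0.2294]
tcp_rot: [0.003, 0.738, 0.675, 0.004]
wrist_force: [0.6, 1.1, -0.2]
gripper_width: 0.0551
finger_force: 30.0
```

```bash
python3 tilt.py; python3 -c "
from h import *
print(sense()['qpos'])"
```

```text
8.35 [0.6399 0.1803 0.2294] 0.05510894654440785 [ 0.6  1.1 -0.2] [-0.159 -0.068  0.011]
0 [145. 171.] [135. 188.]
15 [147. 187.] [141. 205.]
30 [153. 200.] [150. 217.]
45 [161. 209.] [162. 223.]
60 [172. 213.] [176. 224.]
75 [184. 212.] [190. 220.]
90 [195. 208.] [203. 212.]
105 [207. 200.] [215. 201.]
[([345, 176, 14, 12, 75], array([352., 182.])), ([345, 187, 21, 19, 116], array([358., 197.])), ([145, 192, 25, 18, 89], array([157., 200.])), ([154, 235, 52, 41, 192], array([182., 254.])), ([303, 246, 41, 39, 837], array([321., 266.])), ([168, 251, 41, 36, 125], array([190., 267.]))]
[1.07276202e-01 4.53376288e-01 1.22514663e+00 6.46597329e-05
 1.45160150e+00 1.95266961e-01]
```

>>> jog_arm(
  commands=[
    [0.2,[0,0,4],0],
    [0.2,[0,0,7],0],
    [0.2,[0,0,8],0],
    [0.2,[0,0,4],0],
    [0.2,[0,0,0],0],
    [0.2,[0,0,4],0],
    [0.2,[0,0,7],0],
    [0.2,[0,0,8],0],
    [0.2,[0,0,4],0],
    [0.2,[0,0,0],0],
    [0.2,[0,0,4],0],
    [0.2,[0,0,7],0],
  ],
)

```text
time: 9.4
ee_pos: [0.6257, 0.1789, 0.2821]
tcp_rot: [-0.008, 0.737, 0.675, -0.011]
wrist_force: [2.3, 0.7, 1.0]
gripper_width: 0.055
finger_force: 30.0
```

>>> jog_arm(
  commands=[
    [0.2,[0,0,1],0],
    [0.2,[0,0,-3],0],
    [0.2,[0,0,-7],0],
    [0.2,[0,0,-3],0],
    [0.2,[0,0,0],0],
    [0.2,[0,0,1],0],
    [0.2,[0,0,-3],0],
    [0.2,[0,0,-7],0],
    [0.2,[0,0,-3],0],
    [0.2,[0,0,0],0],
    [0.2,[0,0,0],0],
    [0.2,[0,0,0],0],
  ],
)

```text
time: 10.4
ee_pos: [0.6404, 0.1804, 0.3011]
tcp_rot: [0.005, 0.738, 0.675, 0.007]
wrist_force: [0.6, -0.1, -1.7]
gripper_width: 0.0544
finger_force: 30.0
```

```bash
python3 tilt.py
```

```text
10.4 [0.6404 0.1804 0.3011] 0.05435677469032553 [ 0.6 -0.1 -1.7] [-0.114 -0.048 -0.001]
0 [138. 131.] [127. 149.]
15 [140. 150.] [134. 169.]
30 [147. 165.] [144. 183.]
45 [156. 176.] [157. 191.]
60 [168. 181.] [172. 194.]
75 [180. 182.] [187. 191.]
90 [193. 178.] [201. 183.]
105 [205. 171.] [214. 172.]
[([141, 160, 26, 18, 96], array([154., 167.])), ([154, 236, 53, 42, 184], array([182., 255.])), ([168, 244, 52, 43, 144], array([192., 265.])), ([303, 246, 41, 39, 769], array([322., 266.]))]
```

>>> jog_arm(
  commands=[
    [0.2,[0,3,4],0],
    [0.2,[-4,5,6],0],
    [0.2,[-24.5,5,6],0],
    [0.2,[-24.5,5,6],0],
    [0.2,[-24.5,5,6],0],
    [0.2,[-24.5,5,6],0],
    [0.2,[-24.5,5,6],0],
    [0.2,[-24.5,5,6],0],
    [0.2,[-24.5,5,6],0],
    [0.2,[-24.5,5,6],0],
    [0.2,[-24.5,5,6],0],
    [0.2,[-24.5,5,6],0],
  ],
)

```text
time: 11.45
ee_pos: [0.392, 0.2298, 0.3536]
tcp_rot: [0.0, 0.738, 0.675, 0.0]
wrist_force: [0.0, -0.5, -1.1]
gripper_width: 0.055
finger_force: 30.0
```

```bash
python3 - <<'E'
from h import *
s=sense(); print(s['time'],np.round(s['ee_pos'],4),s['tcp_rot'],s['torque'],s['wrist_force'])
a=grab_frame('side')[100:300,180:400,::-1];b=grab_frame('scene')[100:300,180:360,::-1]
cv2.imwrite('pics/g.png',cv2.resize(np.hstack([a,b]),None,fx=2,fy=2,interpolation=2))
E
```

```text
11.45 [0.392  0.2298 0.3536] [2.34084781e-04 7.37858509e-01 6.74955325e-01 2.74270067e-04] [-0.1303968  -0.08448167 -0.01062997] [ 0.0283715  -0.45529775 -1.11225508]
```

View pics/g.png

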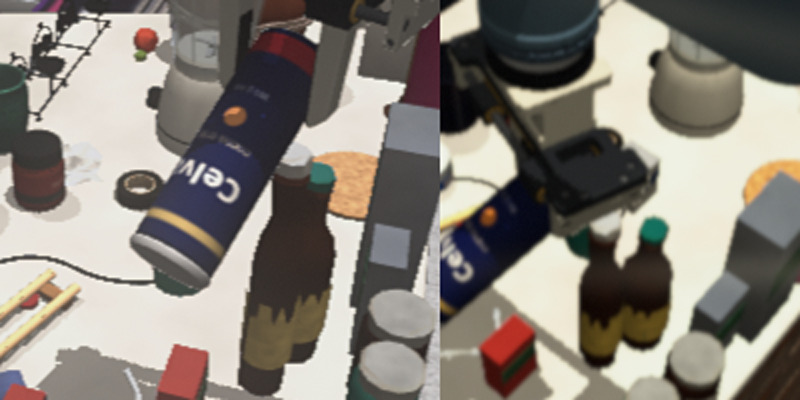

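>>> jog_arm(
  commands=[
    [0.2,[0.3,-1.6,-2],0],
    [0.2,[0.3,-1.6,-4.5],0],
    [0.2,[0.3,-1.6,-6],0],
    [0.2,[0.3,-1.6,-6.8],0],
    [0.2,[0.3,-1.6,-7.4],0],
    [0.2,[0.3,-1.6,-8],0],
    [0.2,[0.3,-1.6,-8.5],0],
    [0.2,[0.3,-1.6,-8.5],0],
  ],
)

```text
time: 12.22
ee_pos: [0.393, 0.2139, 0.2682]
tcp_rot: [-0.0, 0.737, 0.675, -0.0]
wrist_force: [-0.4, 0.3, -2.8]
gripper_width: 0.0548
finger_force: 30.0
```

```bash
python3 tilt.py
```

```text
12.2167 [0.393  0.2139 0.2682] 0.05484215668485885 [-0.4  0.3 -2.8] [-0.146 -0.032 -0.001]
0 [267. 219.] [255. 241.]
15 [266. 239.] [257. 260.]
30 [268. 253.] [263. 272.]
45 [274. 261.] [272. 277.]
60 [282. 264.] [283. 275.]
75 [291. 261.] [295. 268.]
90 [302. 254.] [307. 257.]
105 [312. 243.] [319. 242.]
[([347, 176, 20, 14, 145], array([355., 182.])), ([345, 186, 21, 22, 233], array([356., 197.])), ([155, 236, 52, 41, 91], array([182., 257.])), ([168, 244, 52, 42, 96], array([193., 266.])), ([302, 244, 43, 41, 852], array([321., 266.])), ([258, 246, 34, 21, 154], array([276., 255.]))]
```

>>> jog_arm(
  commands=[
    [0.2,[0,0,-0.6],0],
    [0.2,[0,0,-1.2],0],
    [0.2,[0,0,-1.8],0],
    [0.2,[0,0,-2.4],0],
    [0.2,[0,0,-2.4],0],
  ],
)

```text
time: 12.68
ee_pos: [0.3922, 0.2136, 0.2431]
tcp_rot: [-0.001, 0.738, 0.675, -0.001]
wrist_force: [0.3, -0.0, -2.4]
gripper_width: 0.0551
finger_force: 30.0
```

```bash
python3 tilt.py
```

```text
12.6833 [0.3922 0.2136 0.2431] 0.055074287228455976 [ 0.3 -0.  -2.4] [-0.153 -0.065  0.012]
0 [267. 234.] [256. 255.]
15 [266. 253.] [257. 274.]
30 [268. 266.] [263. 284.]
45 [274. 273.] [272. 288.]
60 [281. 275.] [282. 286.]
75 [291. 272.] [294. 279.]
90 [301. 264.] [306. 267.]
105 [311. 253.] [318. 252.]
[([347, 184, 14, 14, 115], array([353., 191.])), ([345, 197, 20, 11, 112], array([355., 202.])), ([155, 236, 52, 41, 90], array([181., 257.])), ([168, 244, 52, 42, 96], array([193., 265.])), ([302, 244, 43, 41, 848], array([321., 266.])), ([259, 259, 32, 21, 144], array([275., 268.]))]
```

>>> jog_arm(
  commands=[
    [0.2,[0,0,4.2],0],
    [0.2,[0,0,4.6],0],
    [0.2,[0,-1.2,4.6],0],
    [0.2,[0,-1.2,4.0],0],
    [0.2,[0,-1.2,3.4],0],
    [0.2,[0,-1.2,2.8],0],
    [0.2,[0,-1.2,2.2],0],
    [0.2,[0,-1.2,2.2],0],
  ],
)

```text
time: 13.4
ee_pos: [0.3933, 0.2032, 0.2658]
tcp_rot: [-0.001, 0.737, 0.675, 0.001]
wrist_force: [1.8, 3.8, 0.2]
gripper_width: 0.0546
finger_force: 30.0
```

```bash
python3 tilt.py
```

```text
13.4 [0.3933 0.2032 0.2658] 0.054622042342686916 [1.8 3.8 0.2] [ 0.478 -0.153 -0.012]
0 [271. 216.] [260. 238.]
15 [270. 235.] [261. 257.]
30 [272. 249.] [267. 269.]
45 [277. 258.] [275. 273.]
60 [285. 260.] [286. 272.]
75 [294. 258.] [297. 265.]
90 [304. 251.] [309. 254.]
105 [315. 240.] [321. 239.]
[([345, 176, 22, 31, 363], array([356., 191.])), ([155, 236, 52, 41, 87], array([180., 257.])), ([168, 244, 52, 42, 103], array([193., 266.])), ([302, 244, 43, 41, 831], array([322., 266.])), ([267, 250, 33, 18, 135], array([283., 259.]))]
```

>>> jog_arm(
  commands=[
    [0.2,[0,0,-0.5],0],
    [0.2,[0,0,-1.0],0],
    [0.2,[0,0,-1.5],0],
    [0.2,[0,0,-2.0],0],
    [0.2,[0,0,-2.0],0],
  ],
)

```text
time: 13.87
ee_pos: [0.3938, 0.2043, 0.2468]
tcp_rot: [-0.001, 0.737, 0.676, 0.003]
wrist_force: [2.9, 12.3, -2.1]
gripper_width: 0.0548
finger_force: 30.0
```

```bash
python3 tilt.py
```

```text
13.8667 [0.3938 0.2043 0.2468] 0.05477005361542897 [ 2.9 12.3 -2.1] [ 1.705 -0.512  0.09 ]
0 [270. 227.] [258. 249.]
15 [268. 246.] [260. 267.]
30 [271. 259.] [265. 278.]
45 [276. 267.] [274. 282.]
60 [284. 269.] [284. 280.]
75 [293. 266.] [296. 273.]
90 [303. 259.] [308. 262.]
105 [313. 248.] [319. 248.]
[([344, 178, 22, 31, 314], array([355., 193.])), ([155, 236, 52, 42, 89], array([181., 257.])), ([168, 244, 52, 42, 97], array([194., 265.])), ([308, 244, 37, 41, 655], array([325., 266.])), ([279, 264, 25, 11, 60], array([291., 271.]))]
```

>>> jog_arm(
  commands=[
    [0.2,[0,0,-0.5],0],
    [0.2,[0,0,-1.0],0],
    [0.2,[0,-0.3,-1.0],0],
    [0.2,[0,-0.6,-1.0],0],
    [0.2,[0,-0.6,-1.0],0],
  ],
)

```text
time: 14.33
ee_pos: [0.3932, 0.2029, 0.236]
tcp_rot: [-0.005, 0.737, 0.676, 0.005]
wrist_force: [3.7, 29.0, -9.1]
gripper_width: 0.0549
finger_force: 29.9
```

```bash
python3 tilt.py
```

```text
14.3333 [0.3932 0.2029 0.236 ] 0.054855153160766466 [ 3.7 29.  -9.1] [ 4.507 -0.634  0.139]
0 [270. 233.] [259. 254.]
15 [269. 251.] [261. 272.]
30 [271. 264.] [266. 283.]
45 [276. 272.] [274. 287.]
60 [284. 274.] [285. 285.]
75 [293. 270.] [296. 277.]
90 [303. 263.] [308. 266.]
105 [313. 252.] [319. 251.]
[([345, 188, 20, 20, 183], array([355., 198.])), ([155, 236, 52, 42, 94], array([181., 257.])), ([168, 244, 52, 43, 104], array([194., 265.])), ([311, 244, 34, 41, 573], array([327., 265.])), ([284, 269, 23, 9, 43], array([295., 274.]))]
```

>>> jog_arm(
  commands=[
    [0.2,[0,4,0],0],
    [0.2,[0,4,0],0],
    [0.2,[1,4,4],0],
    [0.2,[3,4,8],0.1],
    [0.2,[6,4,12],0.2],
    [0.2,[9,4,16],0.3],
    [0.2,[9,2,19],0.4],
    [0.2,[9,0,19],0.5],
    [0.2,[9,-4,19],0.6],
    [0.2,[9,-8,19],0.7],
    [0.2,[9,-12,19],0.8],
    [0.2,[9,-16,19],0.92],
  ],
)

```text
time: 15.38
ee_pos: [0.4826, 0.0378, 0.4257]
tcp_rot: [-0.001, 0.364, 0.931, -0.001]
wrist_force: [1.2, 0.2, -2.1]
gripper_width: 0.0548
finger_force: 30.0
```

>>> jog_arm(
  commands=[
    [0.2,[0,-4,0],0],
    [0.2,[0,-8,0],0],
    [0.2,[0,-12,0],0],
    [0.2,[0,-16,0],0],
    [0.2,[0,-20,0],0],
    [0.2,[-1,-23,0],0],
    [0.2,[-3,-23,0],0],
    [0.2,[-3,-23,0],0],
    [0.2,[-3,-23,0],0],
    [0.2,[-3,-23,0],0],
  ],
)

```text
time: 16.22
ee_pos: [0.4533, -0.1898, 0.4263]
tcp_rot: [-0.0, 0.367, 0.93, 0.0]
wrist_force: [0.7, -0.0, -2.6]
gripper_width: 0.0551
finger_force: 30.0
```

```bash
python3 - <<'E'
from h import *
s=sense(); print(s['time'],np.round(s['ee_pos'],4),RM(s['tcp_rot'])[:,1],s['torque'],s['wrist_force'],s['qpos'])
a=grab_frame('side')[40:240,250:450,::-1];b=grab_frame('scene')[40:240,260:460,::-1]
cv2.imwrite('pics/k.png',cv2.resize(np.hstack([a,b]),None,fx=2,fy=2,interpolation=2))
E
```

```text
16.2167 [ 0.4533 -0.1898  0.4263] [6.82231881e-01 7.31135864e-01 9.10135951e-05] [-0.05042881 -0.13529062 -0.05353907] [ 0.69656378 -0.03656577 -2.6000844 ] [-6.24060817e-01  9.49593471e-02  1.24351100e+00  1.53789186e-04
  1.80357659e+00 -1.44401079e+00]
```

View pics/k.png

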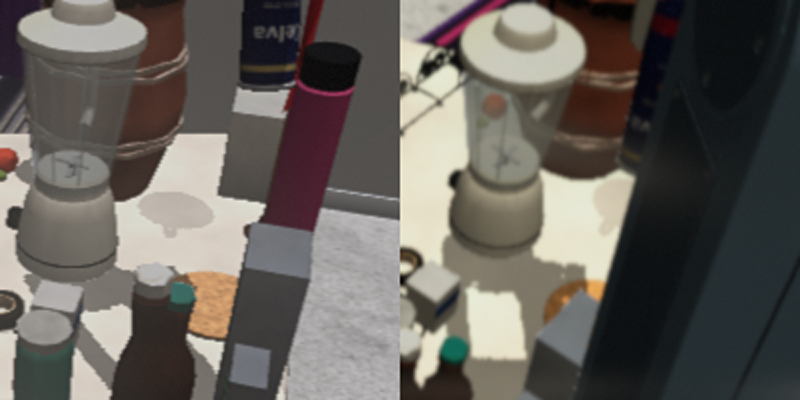

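>>> jog_arm(
  commands=[
    [0.2,[0,0,-4],0],
    [0.2,[0,0,-8],0],
    [0.2,[0,0,-12],0],
    [0.2,[0,0,-16],0],
    [0.2,[0,0,-20],0],
    [0.2,[0,0,-23],0],
    [0.2,[0,0,-26],0],
    [0.2,[0,0,-27],0],
    [0.2,[0,0,-27.5],0],
    [0.2,[0,0,-28],0],
    [0.2,[0,0,-28],0],
    [0.2,[0,0,-28],0],
  ],
)

```text
time: 17.32
ee_pos: [0.4543, -0.1907, 0.1481]
tcp_rot: [0.001, 0.367, 0.93, -0.0]
wrist_force: [-0.0, -0.2, -1.3]
gripper_width: 0.055
finger_force: 30.0
```

>>> jog_arm(
  commands=[
    [0.2,[0,0,-0.4],0],
    [0.2,[0,0,-0.8],0],
    [0.2,[0,0,-1.1],0],
    [0.2,[0,0,-1.1],0],
  ],
)

```text
time: 17.65
ee_pos: [0.4528, -0.19, 0.1352]
tcp_rot: [-0.0, 0.367, 0.93, 0.0]
wrist_force: [0.2, -0.2, -1.3]
gripper_width: 0.0547
finger_force: 30.0
```

>>> jog_arm(
  commands=[
    [0.2,[0,0,-0.3],0],
    [0.2,[0,0,-0.6],0],
    [0.2,[0,0,-0.6],0],
  ],
)

```text
time: 17.9
ee_pos: [0.4557, -0.1922, 0.1328]
tcp_rot: [0.004, 0.367, 0.93, -0.001]
wrist_force: [-0.6, -0.1, 16.3]
gripper_width: 0.0552
finger_force: 30.0
```

```bash
python3 - <<'E'
from h import *
s=sense(); print(s['time'],np.round(s['ee_pos'],4),s['torque'],s['wrist_force'])
P=np.array(s['ee_pos'])
for k in(-.13,-.05,0.04): print(k,np.round((w2px('side',P+[0,0,k])-[310,90])*4),np.round((w2px('scene',P+[0,0,k])-[310,100])*4-[-400,0]))
a=grab_frame('side')[90:220,310:410,::-1];b=grab_frame('scene')[100:230,310:410,::-1]
cv2.imwrite('pics/l.png',cv2.resize(np.hstack([a,b]),None,fx=4,fy=4,interpolation=2))
E
```

```text
17.9 [ 0.4557 -0.1922  0.1328] [ 0.05369742  0.24570106 -0.01184281] [-0.5651719  -0.07563349 16.32052376]
-0.13 [162. 393.] [575. 372.]
-0.05 [182. 289.] [599. 297.]
0.04 [207. 160.] [629. 202.]
```

View pics/l.png

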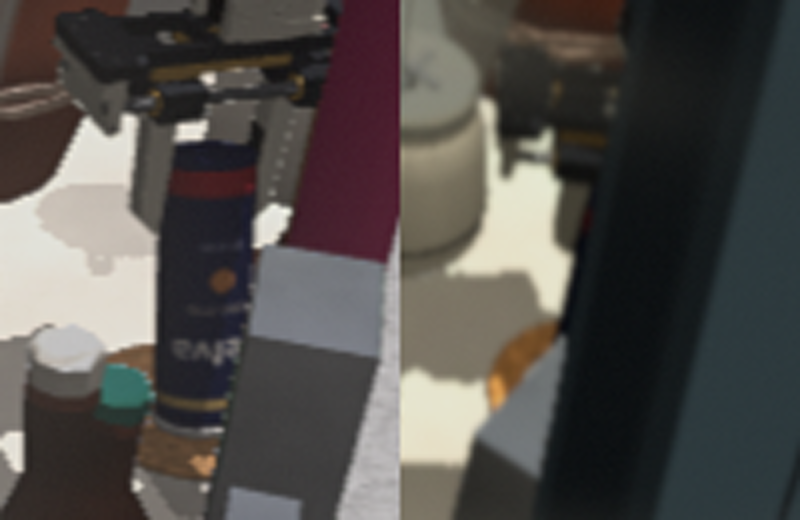

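The lid end leans towards the side camera by roughly 10–15° (lid rim at about (190,430), against (162,393) expected if vertical). I'll back off, set the rim down again and drag towards the lid to stand it up.

>>> jog_arm(
  commands=[
    [0.2,[0,0,0.8],0],
    [0.2,[1.8,-1.7,0.8],0],
    [0.2,[1.8,-1.7,0.8],0],
    [0.2,[1.8,-1.7,0],0],
    [0.2,[1.8,-1.7,0],0],
    [0.2,[1.1,-1.0,0],0],
    [0.2,[0.4,-0.4,0],0],
    [0.2,[-0.3,0.3,0],0],
    [0.2,[-0.8,0.8,-0.1],0],
    [0.2,[-1.2,1.1,-0.2],0],
    [0.2,[-1.2,1.1,-0.3],0],
    [0.2,[-1.2,1.1,-0.3],0],
  ],
)

```text
time: 19.0
ee_pos: [0.442, -0.1799, 0.1292]
tcp_rot: [0.002, 0.367, 0.93, -0.001]
wrist_force: [-3.2, 1.0, 20.1]
gripper_width: 0.055
finger_force: 30.0
```

```bash
cat > lean.py <<'E'
from h import *
s=sense(); print(s['time'],np.round(s['ee_pos'],4),np.round(s['torque'],2),np.round(s['wrist_force'],1))
P=np.array(s['ee_pos'])
im=np.ascontiguousarray(grab_frame('side')[:,:,::-1]); cv2.imwrite('pics/raw_m.png',im)
hsv=cv2.cvtColor(im,cv2.COLOR_BGR2HSV); g=cv2.cvtColor(im,cv2.COLOR_BGR2GRAY).astype(int)
for k in(-.02,-.04,-.06,-.08,-.1):
    u,v=w2px('side',P+[0,0,k]); v=int(round(v)); row=im[v].astype(int)
    blue=(row[:,0]>row[:,2]+12)&(row.sum(1)<330); xs=np.nonzero(blue[int(u)-35:int(u)+35])[0]+int(u)-35
    print(k,v,round(u,1),xs.min() if len(xs) else None, xs.max() if len(xs) else None)
E
python3 lean.py
```

```text
19.0 [ 0.442  -0.1799  0.1292] [-0.03  0.48  0.03] [-3.2  1.  20.1]
-0.02 157 360.7 None None
-0.04 164 359.4 None None
-0.06 171 358.0 None None
-0.08 178 356.7 None None
-0.1 184 355.4 336 346
```

```bash
python3 - <<'E'
from h import *
im=cv2.imread('pics/raw_m.png').astype(int)
for n in ('raw_m',):
  for v in range(130,206,5):
    g=im[v,325:385].sum(1)//3; print(v,' '.join(f'{x:3d}' for x in g[::2]))
P=np.array(sense()['ee_pos'])
c=cp('side'); 
# predicted left/right silhouette of a vertical tin at rows
vert=[]
for z in np.arange(.008,.18,.02):
    q=np.array([w2px('side',[P[0]+.029*np.cos(t),P[1]+.029*np.sin(t),z]) for t in np.linspace(0,6.28,60)]); i=q[:,0].argmin(); j=q[:,0].argmax()
    vert.append(np.round([z,q[i,0],q[i,1],q[j,0]],2).tolist())
print(vert)
E
```

```text
130 157 222 219 219 218 219 220 221 219 218 220 121  62  82  81  82  55  31  32  36  35  34  32  31  32  32  22  54  79  79
135 222 217 218 217 216 215 215 215 215 218 217  79  70  82  83  76  34  34  36  37  35  32  30  31  30  31  29  62  80  91
140 193 191 190 190 189 188 188 187 187 189 159  66  75  84  83  60  41  43  42  38  36  33  32  33  33  34  44  80  81  48
145 192 192 191 191 190 190 191 192 191 192 133  67  81  83  77  37  35  39  41  41  41  42  40  39  38  35  62  81 108  46
150 214 193 193 193 193 193 191 190 188 188 191 162  85  84  67  36  37  37  36  35  35  33  33  31  31  52 179  93  38  44
155 220 219 220 209 190 190 188 217 218 217 216 217 186  43  37  38  38  37  35  36  34  34  34  34  36 111 122 123 124 122
160 217 217 216 216 218 219 218 218 218 218 216 219 132  36  37  38  37  37  37  35  36  33  34  34  57 118 119 121 122 122
165 218 217 217 217 217 217 216 217 217 217 218 201  53  39  39  39  36  37  37  50  58  59  37  45  95 125 123 123 124 124
170 216 216 217 218 217 218 218 218 219 217 218 142  35  40  39  40  48  43  40  37  39  46  46  49 125 125 
[... 471 characters left out ...]
  64  48  63  63  62  63  62  63  64  63
195  43  43  42  42  41  43  48  49  48  47  49  99 101  68  44  37  33  34  60 112 125  54  62  60  62  62  62  63  63  63
200  43  42  42  42  39  38  39  40  38  39  71  82  86  88  94 141 134 131 138 144  56  62  61  61  63  62  61  64  64  63
205  41  41  39  40  39  38  39  39  38  56  61  72  69  64  64  68  96 128 136 120  55  61  62  61  62  60  62  61  62  62
[[0.01, 342.42, 189.69, 365.66], [0.03, 343.56, 183.33, 367.07], [0.05, 344.73, 176.84, 368.51], [0.07, 345.92, 170.19, 369.98], [0.09, 347.14, 163.39, 371.49], [0.11, 348.39, 156.44, 373.03], [0.13, 349.67, 149.31, 374.62], [0.15, 350.98, 142.02, 376.24], [0.17, 352.32, 134.55, 377.9]]
```

>>> jog_arm(
  commands=[
    [0.2,[-0.3,0.3,0],0],
    [0.2,[-0.6,0.5,0],0],
    [0.2,[-0.6,0.5,0],0],
    [0.2,[-0.6,0.5,0.1],0],
  ],
)

```text
time: 19.38
ee_pos: [0.4372, -0.1757, 0.1294]
tcp_rot: [0.003, 0.367, 0.93, -0.001]
wrist_force: [0.2, -1.1, -1.1]
gripper_width: 0.0549
finger_force: 30.0
```

```bash
python3 - <<'E'
from h import *
s=sense(); print(s['time'],np.round(s['ee_pos'],4),np.round(s['torque'],2),np.round(s['wrist_force'],1))
im=grab_frame('side')[:,:,::-1].astype(int)
for v in range(145,206,5): print(v,' '.join(f'{x:3d}' for x in (im[v,331:385].sum(1)//3)[::2]))
E
```

```text
19.3833 [ 0.4372 -0.1757  0.1294] [ 0.03 -0.19 -0.04] [ 0.2 -1.1 -1.1]
145 190 191 191 191 191 191 191 192  91  66  83  83  70  35  40  42  42  42  42  41  40  40  37  38  72  79  53
150 192 192 192 191 190 187 188 190 167  83  82  83  50  35  35  35  36  34  33  33  32  29  42  68  67  38  44
155 208 188 190 188 217 218 216 216 216 218 135  47  37  37  36  36  35  33  33  32  31  37 111 122 123 122 123
160 216 218 218 218 217 217 217 216 217 200  52  37  38  37  38  35  36  37  35  35  34  57 119 121 120 122 121
165 217 217 217 216 216 216 217 217 218 138  35  38  38  37  36  35  38  50  57  53  45  96 123 122 124 123 124
170 217 218 218 218 218 218 218 218 201  53  38  37  38  37  37  36  36  33  34  36  50 124 125 126 125 126 125
175 193 193 205 218 219 220 216 217 140  35  38  36  37  36  35  36  34  35  34  57  57  64  66  69  71  87 109
180 195 156  99  99 102 103 155 139  40  37  38  60  55  55  74  50  66  52  68  72  65  66  66  67  67  67  67
185  87  96  92  91  91  91  90  90 107  36  36  36  36  36  35  35  35  33  41  57  64  64  65  65  66  65  66
190  50  49  72  88  88  87  86  76  66  57  58  44  39  35  35  35  38  44  48  62  62  63  63  63  62  64  63
195  41  43  43  47  47  49  47  49 102 100  55  33  33  33  33  32  52  90  53  62  61  61  60  61  63  63  62
200  42  40  38  39  37  39  38  80  85  88  90  94 149 132 128 135 144  57  60  61  61  62  62  63  63  64  64
205  40  39  38  38  38  38  55  62  71  70  65  63  67  96 128 136 120  54  62  61  61  62  63  62  61  63  62
```

>>> jog_arm(
  commands=[
    [0.2,[0,0,-0.3],0],
    [0.2,[0,0,-0.5],0],
    [0.2,[0,0,-0.5],0],
  ],
)

```text
time: 19.68
ee_pos: [0.4392, -0.1772, 0.128]
tcp_rot: [0.006, 0.366, 0.93, -0.002]
wrist_force: [-0.2, 0.4, 34.5]
gripper_width: 0.0547
finger_force: 30.0
```

>>> jog_arm(
  commands=[
    [0.2,[0,0,0.3],0],
    [0.2,[0,0,0.4],0],
    [0.2,[0,0,0.4],0],
    [0.6,[0,0,0.4],0],
    [0.65,[0,0,0.4],0],
    [0.7,[0,0,0.4],0],
    [0.8,[0,0,0.4],0],
    [0.9,[0,0,0.4],0],
    [0.9,[0,0,0.4],0],
  ],
)

```text
time: 20.43
ee_pos: [0.4348, -0.1739, 0.1262]
tcp_rot: [-0.001, 0.367, 0.93, 0.0]
wrist_force: [-0.7, -0.5, -0.5]
gripper_width: 0.08
finger_force: 0.0
```

>>> jog_arm(
  commands=[
    [0.95,[0,0,2],0],
    [0.95,[0,0,4],0],
    [0.95,[0,0,7],0],
    [0.95,[0,0,10],0],
    [0.95,[0,0,12],0],
    [0.95,[0,0,12],0],
    [0.95,[0,0,12],0],
    [0.95,[0,0,12],0],
    [0.95,[0,0,12],0],
    [0.95,[0,0,12],0],
  ],
)

```text
time: 21.27
ee_pos: [0.4345, -0.1737, 0.2452]
tcp_rot: [-0.001, 0.367, 0.93, 0.0]
wrist_force: [-1.2, 0.4, -0.1]
gripper_width: 0.0884
finger_force: 0.0
```

```bash
python3 - <<'E'
from h import *
s=sense();c=camera_params('wrist');M=np.array(c['mount']);K=np.array(c['K']); print(s['time'],s['ee_pos'],RM(s['tcp_rot'])[:,1],s['wrist_force'])
T=np.eye(4);T[:3,:3]=RM(s['tcp_rot']);T[:3,3]=s['ee_pos'];C=np.linalg.inv(T@M)
a=grab_frame('side')[110:220,310:410,::-1]; b=grab_frame('wrist')[:,:,::-1]
cv2.imwrite('pics/raw_w.png',b)
for p in([.439,-.177,.179],[.431,-.182,.008]): q=K@(C@np.r_[p,1])[:3]; print(q[:2]/q[2])
a=cv2.resize(a,(364,400),interpolation=2); b=cv2.resize(b,(432,324)); o=np.zeros((400,796,3),np.uint8); o[:,:364]=a;o[:324,364:]=b
cv2.imwrite('pics/n.png',o)
E
```

```text
21.2667 [ 0.4344814  -0.17371248  0.24518879] [ 6.82366388e-01  7.31010223e-01 -4.08204330e-04] [-1.21818744  0.42933468 -0.09399549]
[259.53284635 212.38941899]
[251.81191165 164.29240324]
```

View pics/n.png

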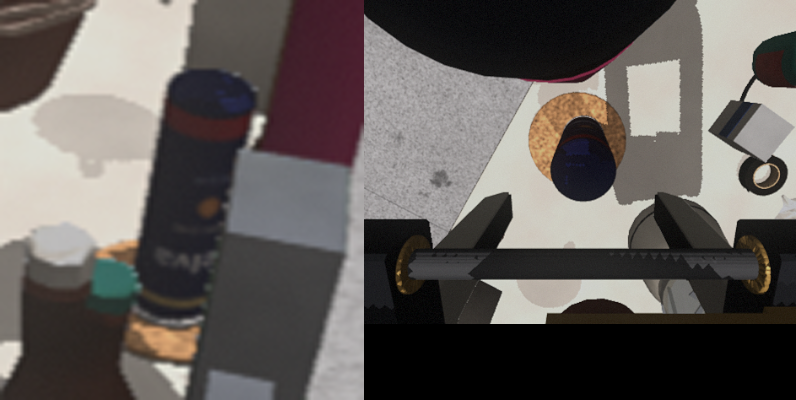

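```bash
python3 - <<'E'
from h import *
s=sense();c=camera_params('wrist');M=np.array(c['mount']);K=np.array(c['K'])
T=np.eye(4);T[:3,:3]=RM(s['tcp_rot']);T[:3,3]=s['ee_pos'];W=T@M
for u,v in((260,201),(222,201),(299,201),(260,239)):
    d=W[:3,:3]@np.linalg.solve(K,[u,v,1]); print(np.round(W[:3,3]+d*(.179-W[2,3])/d[2],4))
# rest location from picture f raw (side) ends: z=.014
for u,v in((154,277),(170,285),(206,236),(219,243)): print('rest',np.round(px2w('side',u,v,.016),3))
print(s['time'])
E
```

```text
[ 0.4334 -0.1712  0.179 ]
[ 0.415  -0.1909  0.179 ]
[ 0.4523 -0.151   0.179 ]
[ 0.4547 -0.191   0.179 ]
rest [0.664 0.314 0.016]
rest [0.624 0.312 0.016]
rest [0.649 0.165 0.016]
rest [0.613 0.167 0.016]
21.3667
```

>>> jog_arm(
  commands=[
    [0.95,[0,0.1,-4],0],
    [0.95,[0,0.1,-8],0],
    [0.95,[0,0.1,-10],0],
    [0.95,[0,0.1,-11],0],
    [0.9,[0,0.1,-11],0],
    [0.6,[0,0.1,-11],0],
    [0.4,[0,0.1,-11],0],
    [0.2,[0,0.1,-11],0],
    [0.2,[0,0.1,-11],0],
    [0.2,[0,0.1,-11],0],
    [0.2,[0,0.1,-11],0],
    [0.2,[0,0.1,-11],0],
  ],
)

```text
time: 22.37
ee_pos: [0.4357, -0.1737, 0.1376]
tcp_rot: [0.001, 0.367, 0.93, -0.0]
wrist_force: [-1.3, -0.9, 6.9]
gripper_width: 0.0549
finger_force: 30.0
```

>>> jog_arm(
  commands=[
    [0.2,[0,0,3],0],
    [0.2,[0,0,7],0],
    [0.2,[0,0,11],0],
    [0.2,[0,0,15],0],
    [0.2,[0,0,19],0],
    [0.2,[0,0,23],0],
    [0.2,[1,0,27],0],
    [0.2,[4,0,28],0],
    [0.2,[5,4,28],0],
    [0.2,[5,8,28],-0.1],
    [0.2,[5,12,28],-0.2],
    [0.2,[5,16,28],-0.3],
  ],
)

```text
time: 23.37
ee_pos: [0.4849, -0.0116, 0.4159]
tcp_rot: [-0.001, 0.504, 0.864, -0.0]
wrist_force: [0.5, 0.3, -1.6]
gripper_width: 0.0549
finger_force: 30.0
```

>>> jog_arm(
  commands=[
    [0.2,[0,4,0],-0.1],
    [0.2,[1,8,0],-0.2],
    [0.2,[3,12,0],-0.3],
    [0.2,[5,16,0],-0.4],
    [0.2,[8,19,0],-0.5],
    [0.2,[10,22,0],-0.6],
    [0.2,[13,26,0],-0.607],
    [0.2,[15,30,0],-0.607],
    [0.2,[16.3,33,0],-0.607],
    [0.2,[16.3,37,0],-0.607],
    [0.2,[16.3,37.2,0],-0.607],
    [0.2,[16.3,37.2,0],-0.607],
  ],
)

```text
time: 24.37
ee_pos: [0.6478, 0.3621, 0.4129]
tcp_rot: [-0.001, 0.736, 0.677, -0.002]
wrist_force: [-0.7, -0.3, -1.3]
gripper_width: 0.0549
finger_force: 30.0
```

>>> jog_arm(
  commands=[
    [0.2,[0,0,-4],0],
    [0.2,[0,0,-8],0],
    [0.2,[0,0,-12],0],
    [0.2,[0,0,-16],0],
    [0.2,[0,0,-20],0],
    [0.2,[0,0,-24],0],
    [0.2,[0,0,-26],0],
    [0.2,[0,0,-27],0],
    [0.2,[0,0,-27],0],
    [0.2,[-0.1,-1.2,-27],0],
    [0.2,[-0.1,-1.2,-27],0],
  ],
)

```text
time: 25.28
ee_pos: [0.6488, 0.3447, 0.1498]
tcp_rot: [0.001, 0.738, 0.675, 0.002]
wrist_force: [0.8, -0.3, -1.6]
gripper_width: 0.0551
finger_force: 30.0
```

>>> jog_arm(
  commands=[
    [0.2,[0,0,-0.3],0],
    [0.2,[0,0,-0.3],0],
    [0.2,[0,0,-0.3],0],
    [0.2,[0,0,-0.3],0],
  ],
)

```text
time: 25.62
ee_pos: [0.6474, 0.3471, 0.1444]
tcp_rot: [0.0, 0.737, 0.676, 0.001]
wrist_force: [0.6, -0.2, -1.9]
gripper_width: 0.0546
finger_force: 30.0
```

>>> jog_arm(
  commands=[
    [0.2,[0,-0.7,-0.4],0],
    [0.2,[-0.2,-2.5,-0.3],0],
    [0.2,[-0.4,-4.5,-0.3],0],
    [0.2,[-0.5,-6.3,-0.6],0],
    [0.2,[-0.7,-8.1,-1.1],0],
    [0.2,[-0.9,-9.8,-1.9],0],
    [0.2,[-1.0,-11.4,-2.8],0],
    [0.2,[-1.1,-12.8,-3.9],0],
    [0.2,[-1.2,-14,-5.2],0],
    [0.2,[-1.2,-14,-5.2],0],
  ],
)

```text
time: 26.45
ee_pos: [0.6353, 0.2031, 0.0906]
tcp_rot: [0.001, 0.738, 0.675, -0.001]
wrist_force: [0.1, -2.3, 2.7]
gripper_width: 0.0546
finger_force: 30.0
```

```bash
python3 tilt.py
```

```text
26.45 [0.6353 0.2031 0.0906] 0.05459497159050664 [ 0.1 -2.3  2.7] [-0.249 -0.257 -0.093]
0 [148. 243.] [139. 258.]
15 [150. 256.] [144. 272.]
30 [155. 266.] [153. 280.]
45 [163. 271.] [164. 283.]
60 [173. 273.] [176. 282.]
75 [184. 271.] [189. 276.]
90 [195. 265.] [202. 267.]
105 [205. 256.] [213. 255.]
[([342, 176, 27, 31, 412], array([355., 190.])), ([193, 243, 26, 23, 89], array([207., 253.])), ([302, 244, 43, 41, 871], array([321., 266.])), ([146, 264, 23, 15, 73], array([157., 271.])), ([170, 274, 13, 11, 46], array([176., 279.]))]
```

>>> jog_arm(
  commands=[
    [0.2,[-0.1,-1.1,-1.5],0],
    [0.2,[-0.2,-2,-3.1],0],
    [0.2,[-0.2,-2.7,-4.8],0],
    [0.2,[-0.2,-3.0,-6],0],
    [0.2,[-0.2,-3.0,-6.6],0],
    [0.2,[-0.2,-3.0,-6.8],0],
    [0.2,[-0.2,-3.0,-6.8],0],
  ],
)

```text
time: 27.08
ee_pos: [0.6332, 0.1773, 0.0236]
tcp_rot: [-0.0, 0.737, 0.676, -0.0]
wrist_force: [-1.3, -1.3, 0.9]
gripper_width: 0.0546
finger_force: 30.0
```

```bash
python3 tilt.py
```

```text
27.0833 [0.6332 0.1773 0.0236] 0.05455791392182279 [-1.3 -1.3  0.9] [-0.079  0.048  0.046]
0 [163. 261.] [155. 275.]
15 [165. 273.] [159. 287.]
30 [169. 281.] [167. 294.]
45 [176. 286.] [177. 297.]
60 [185. 287.] [188. 295.]
75 [194. 284.] [199. 289.]
90 [204. 279.] [211. 280.]
105 [214. 270.] [222. 269.]
[([338, 176, 30, 32, 483], array([355., 190.])), ([302, 244, 43, 41, 888], array([321., 266.])), ([152, 259, 19, 18, 67], array([162., 266.]))]
```

>>> jog_arm(
  commands=[
    [0.6,[0,0,0],0],
    [0.7,[0,0,0],0],
    [0.85,[0,0,0],0],
    [0.85,[0,0,0],0],
    [0.85,[0,0,0],0],
    [0.85,[0,0,4],0],
    [0.85,[0,0,8],0],
    [0.85,[0.1,0,9],0],
    [0.85,[0.4,4,9],0],
    [0.85,[0.8,8,9],0],
    [0.85,[1.1,12,9],0],
    [0.85,[1.1,12.6,9],0],
  ],
)

```text
time: 28.13
ee_pos: [0.6437, 0.3093, 0.1139]
tcp_rot: [-0.001, 0.736, 0.677, 0.002]
wrist_force: [-0.3, -0.4, -0.8]
gripper_width: 0.0792
finger_force: 0.0
```

```bash
python3 - <<'E'
from h import *
s=sense(); print(s['time'],np.round(s['ee_pos'],4),s['gripper_width'])
im=np.ascontiguousarray(grab_frame('side')[:,:,::-1]); cv2.imwrite('pics/raw_o.png',im)
hsv=cv2.cvtColor(im,cv2.COLOR_BGR2HSV)
m=cv2.inRange(hsv,(15,90,90),(28,255,255)); n,l,st,ce=cv2.connectedComponentsWithStats(m); print('gold',[(st[i].tolist(),np.round(ce[i])) for i in range(1,n) if st[i][4]>40])
im0=np.ascontiguousarray(cv2.imread('pics/raw_b.png')); h0=cv2.cvtColor(im0,cv2.COLOR_BGR2HSV); m=cv2.inRange(h0,(15,90,90),(28,255,255)); n,l,st,ce=cv2.connectedComponentsWithStats(m); print('gold0',[(st[i].tolist(),np.round(ce[i])) for i in range(1,n) if st[i][4]>40])
for nm,h in(('now',hsv),('start',h0)):
    m=cv2.inRange(h,(100,120,20),(130,255,140))[200:300,130:240]; n,l,st,ce=cv2.connectedComponentsWithStats(m); i=1+st[1:,4].argmax(); print(nm,'navy',st[i].tolist(),np.round(ce[i]))
E
```

```text
28.1333 [0.6437 0.3093 0.1139] 0.07919113873576399
gold [([338, 176, 30, 32, 493], array([355., 190.])), ([302, 244, 43, 41, 867], array([322., 266.]))]
gold0 [([303, 245, 42, 40, 717], array([323., 266.])), ([157, 256, 18, 17, 56], array([167., 262.]))]
now navy [31, 39, 6, 2, 8] [33. 39.]Traceback (most recent call last):
  File "<stdin>", line 8, in <module>
ValueError: attempt to get argmax of an empty sequence
```

>>> jog_arm(
  commands=[
    [0.85,[0,0,-3],0],
    [0.85,[0,0,-6],0],
    [0.85,[0,0,-8.8],0],
    [0.85,[0,0,-8.8],0],
    [0.85,[0,0,-8.8],0],
    [0.6,[0,0,-8.8],0],
    [0.4,[0,0,-8.8],0],
    [0.2,[0,0,-8.8],0],
    [0.2,[0,0,-8.8],0],
    [0.2,[0,0,-8.8],0],
    [0.2,[0,0,-8.8],0],
    [0.2,[0,0,-8.8],0],
  ],
)

```text
time: 29.18
ee_pos: [0.645, 0.3031, 0.0275]
tcp_rot: [0.001, 0.737, 0.676, 0.001]
wrist_force: [-1.6, -0.0, 7.2]
gripper_width: 0.055
finger_force: 30.0
```

>>> jog_arm(
  commands=[
    [0.2,[0,0,3],0],
    [0.2,[0,0,6],0],
    [0.2,[0,0,10],0],
    [0.2,[0,0,14],0.1],
    [0.2,[0,0,18],0.2],
    [0.2,[-2,0,22],0.3],
    [0.2,[-4,-1,25],0.4],
    [0.2,[-6,-2,28],0.5],
    [0.2,[-8,-3,31],0.62],
    [0.2,[-10,-4,33],0.74],
    [0.2,[-12,-5,33],0.86],
    [0.2,[-14,-6,33],0.98],
  ],
)

```text
time: 30.18
ee_pos: [0.5035, 0.2426, 0.3576]
tcp_rot: [0.002, 0.33, 0.944, 0.001]
wrist_force: [1.4, 0.4, -3.1]
gripper_width: 0.0552
finger_force: 30.0
```

>>> jog_arm(
  commands=[
    [0.2,[-1,-1,0],0.12],
    [0.2,[-2,-2,0],0.24],
    [0.2,[-3,-3,0],0.36],
    [0.2,[-4,-4,0],0.48],
    [0.2,[-5,-5,0],0.6],
    [0.2,[-6,-6,0],0.72],
    [0.2,[-7,-6.5,0],0.84],
    [0.2,[-8,-6.8,0],0.96],
    [0.2,[-8.6,-6.8,0],1.08],
    [0.2,[-8.6,-6.8,0],1.2],
    [0.2,[-8.6,-6.8,0],1.28],
    [0.2,[-8.6,-6.8,0],1.28],
  ],
)

```text
time: 31.18
ee_pos: [0.4176, 0.1748, 0.3557]
tcp_rot: [-0.0, -0.298, 0.955, -0.0]
wrist_force: [0.1, 0.4, -2.2]
gripper_width: 0.0551
finger_force: 30.0
```

```bash
cat > t2.py <<'E'
from h import *
s=sense(); print(s['time'],np.round(s['ee_pos'],4),np.round(s['wrist_force'],1),np.round(s['torque'],3),np.round(s['qpos'],2))
P=np.array(s['ee_pos'])+[0,0,.019]; y=RM(s['tcp_rot'])[:,1]; a=-np.array([-y[1],y[0],0]); print('base azimuth',np.arctan2(a[1],a[0]))
im=np.ascontiguousarray(grab_frame('side')[:,:,::-1]); cv2.imwrite('pics/raw_p.png',im)
hsv=cv2.cvtColor(im,cv2.COLOR_BGR2HSV)
m=cv2.inRange(hsv,(0,140,60),(6,255,255))|cv2.inRange(hsv,(172,140,60),(180,255,255)); n,l,st,ce=cv2.connectedComponentsWithStats(m)
print('red',[(st[i].tolist(),np.round(ce[i]).tolist()) for i in range(1,n) if st[i][4]>30])
for t in range(0,106,15):
    c,n=np.cos(np.radians(t)),np.sin(np.radians(t)); ax=c*a-[0,0,n]; up=n*a+np.array([0,0,c])
    # red band 14 mm from the base; axis and the side towards the camera
    q=P+.135*ax; d=np.array(cp('side')['eye'])-q; d-=d@ax*ax; d/=np.linalg.norm(d); print(t,np.round(w2px('side',q+.022*d)))
E
python3 t2.py
```

```text
31.1833 [0.4176 0.1748 0.3557] [ 0.1  0.4 -2.2] [ 0.011 -0.051  0.014] [ 0.15  0.02  1.49 -0.    1.63 -2.03]
base azimuth 0.6050082113032955
red [([401, 15, 14, 48, 258], [408.0, 38.0]), ([393, 70, 8, 25, 46], [396.0, 84.0]), ([224, 102, 11, 24, 229], [229.0, 113.0]), ([259, 273, 25, 26, 429], [271.0, 286.0]), ([176, 293, 26, 24, 375], [189.0, 304.0])]
0 [224. 118.]
15 [226. 140.]
30 [234. 160.]
45 [247. 176.]
60 [265. 189.]
75 [285. 197.]
90 [309. 201.]
105 [333. 198.]
```

>>> jog_arm(
  commands=[
    [0.2,[0,0,-3],0],
    [0.2,[0,0,-5.5],0],
    [0.2,[0,0,-6.2],0],
    [0.2,[0.3,0.2,-6.8],0],
    [0.2,[0.5,0.4,-7.3],0],
    [0.2,[0.8,0.5,-7.7],0],
    [0.2,[0.9,0.6,-8.1],0],
    [0.2,[0.9,0.6,-8.1],0],
  ],
)

```text
time: 31.9
ee_pos: [0.4295, 0.1819, 0.276]
tcp_rot: [0.003, -0.296, 0.955, 0.0]
wrist_force: [2.8, 2.4, 4.2]
gripper_width: 0.0554
finger_force: 30.0
```

```bash
python3 t2.py
```

```text
31.9 [0.4295 0.1819 0.276 ] [2.8 2.4 4.2] [ 0.602 -0.552  0.062] [ 0.16  0.07  1.63  0.    1.44 -2.01]
base azimuth 0.6019448379082608
red [([401, 15, 14, 49, 264], [408.0, 39.0]), ([393, 70, 8, 25, 47], [396.0, 84.0]), ([248, 114, 10, 9, 66], [252.0, 118.0]), ([259, 273, 25, 26, 428], [271.0, 286.0]), ([176, 293, 26, 24, 370], [189.0, 304.0])]
0 [216. 165.]
15 [218. 183.]
30 [225. 201.]
45 [238. 216.]
60 [254. 227.]
75 [274. 234.]
90 [296. 237.]
105 [319. 235.]
```

```bash
sed -i 's/(0,140,60),(6,255,255)/(0,110,25),(8,255,255)/; s/(172,140,60)/(168,110,25)/' t2.py; python3 t2.py | grep red
```

```text
red [([261, 1, 32, 30, 673], [278.0, 14.0]), ([383, 6, 44, 149, 2251], [404.0, 105.0]), ([352, 12, 4, 12, 32], [354.0, 18.0]), ([212, 76, 22, 23, 78], [222.0, 88.0]), ([332, 79, 10, 27, 191], [336.0, 90.0]), ([248, 114, 11, 12, 99], [253.0, 119.0]), ([218, 178, 10, 17, 106], [222.0, 185.0]), ([259, 272, 25, 28, 489], [272.0, 286.0]), ([175, 292, 27, 28, 452], [188.0, 305.0]), ([127, 333, 28, 21, 116], [143.0, 347.0])]
```

>>> jog_arm(
  commands=[
    [0.2,[0.1,0.1,-0.5],0],
    [0.2,[0.2,0.1,-0.9],0],
    [0.2,[0.2,0.1,-1.4],0],
    [0.2,[0.2,0.1,-1.9],0],
    [0.2,[0.2,0.1,-1.9],0],
  ],
)

```text
time: 32.42
ee_pos: [0.4335, 0.1838, 0.2588]
tcp_rot: [0.006, -0.296, 0.955, 0.0]
wrist_force: [8.8, 6.7, 7.6]
gripper_width: 0.0555
finger_force: 30.1
```

```bash
python3 t2.py
```

```text
32.4167 [0.4335 0.1838 0.2588] [8.8 6.7 7.6] [ 1.235 -1.286 -0.002] [ 0.16  0.08  1.65  0.    1.4  -2.01]
base azimuth 0.6018832440950438
red [([261, 1, 29, 28, 576], [276.0, 15.0]), ([383, 6, 44, 149, 2246], [404.0, 104.0]), ([349, 10, 7, 16, 68], [352.0, 17.0]), ([212, 76, 22, 23, 81], [222.0, 87.0]), ([328, 76, 14, 30, 149], [335.0, 94.0]), ([248, 114, 11, 12, 97], [253.0, 119.0]), ([259, 272, 25, 28, 490], [272.0, 286.0]), ([175, 292, 27, 27, 447], [188.0, 305.0]), ([129, 328, 14, 10, 36], [135.0, 331.0]), ([127, 333, 28, 21, 110], [143.0, 347.0])]
0 [214. 173.]
15 [215. 192.]
30 [223. 209.]
45 [235. 223.]
60 [251. 234.]
75 [271. 241.]
90 [293. 244.]
105 [316. 242.]
```

```bash
cat > t3.py <<'E'
from h import *
s=sense(); print(s['time'],np.round(s['ee_pos'],4),np.round(s['wrist_force'],1))
P=np.array(s['ee_pos'])+[0,0,.019]; y=RM(s['tcp_rot'])[:,1]; a=-np.array([-y[1],y[0],0])
im=np.ascontiguousarray(grab_frame('side')); cv2.imwrite('pics/raw_p.png',im[:,:,::-1])
for t in range(0,100,6):
    c,n=np.cos(np.radians(t)),np.sin(np.radians(t)); ax=c*a-[0,0,n]; o=[]
    for L in (.06,.10,.135,.145,.155):
        q=P+L*ax; d=np.array(cp('side')['eye'])-q; d-=d@ax*ax; d/=np.linalg.norm(d); u,v=np.round(w2px('side',q+.027*d)).astype(int); o.append(im[v-1:v+2,u-1:u+2].reshape(-1,3).mean(0).astype(int).tolist())
    print(t,o)
E
python3 t3.py
```

```text
32.4667 [0.4335 0.1838 0.2589] [8.2 7.5 7.8]
0 [[118, 112, 106], [228, 222, 214], [204, 199, 191], [65, 62, 60], [63, 61, 59]]
6 [[230, 224, 217], [231, 225, 217], [191, 183, 176], [71, 59, 55], [58, 56, 53]]
12 [[231, 226, 219], [232, 227, 220], [211, 210, 208], [90, 63, 59], [85, 59, 56]]
18 [[231, 225, 218], [205, 201, 192], [223, 216, 207], [71, 63, 60], [64, 60, 57]]
24 [[229, 223, 215], [103, 98, 93], [209, 199, 189], [208, 198, 188], [207, 198, 188]]
30 [[64, 62, 66], [61, 58, 55], [233, 229, 222], [232, 229, 221], [233, 228, 221]]
36 [[57, 54, 60], [205, 204, 196], [232, 227, 220], [232, 227, 220], [232, 226, 218]]
42 [[54, 53, 59], [59, 57, 62], [232, 228, 220], [232, 227, 219], [232, 227, 219]]
48 [[52, 51, 57], [57, 56, 61], [142, 136, 132], [232, 226, 219], [232, 227, 220]]
54 [[51, 50, 55], [56, 54, 58], [84, 58, 57], [230, 226, 218], [187, 184, 176]]
60 [[50, 49, 53], [54, 52, 55], [81, 55, 53], [126, 123, 119], [221, 218, 211]]
66 [[49, 48, 51], [52, 50, 53], [73, 59, 57], [230, 227, 218], [232, 230, 222]]
72 [[48, 47, 50], [60, 69, 65], [57, 68, 62], [109, 114, 108], [139, 133, 126]]
78 [[97, 95, 93], [55, 70, 64], [56, 69, 63], [192, 188, 179], [231, 225, 217]]
84 [[232, 229, 221], [230, 223, 214], [231, 224, 216], [230, 224, 215], [230, 223, 216]]
90 [[231, 228, 221], [229, 223, 215], [230, 224, 216], [231, 224, 217], [229, 223, 214]]
96 [[231, 227, 220], [229, 223, 215], [189, 182, 170], [175, 167, 156], [130, 121, 107]]
```

>>> jog_arm(
  commands=[
    [0.2,[0,0,-0.5],0],
    [0.2,[0,0,-1.0],0],
    [0.2,[0,0,-1.5],0],
    [0.2,[-0.1,0,-2.0],0],
    [0.2,[-0.1,0,-2.0],0],
  ],
)

```text
time: 32.93
ee_pos: [0.4397, 0.1845, 0.2424]
tcp_rot: [0.015, -0.296, 0.955, -0.001]
wrist_force: [23.5, 10.0, 13.3]
gripper_width: 0.0568
finger_force: 30.3
```

```bash
python3 t3.py | cut -c1-110
```

```text
32.9333 [0.4397 0.1845 0.2424] [23.5 10.  13.3]
0 [[231, 226, 218], [232, 226, 219], [90, 66, 61], [60, 58, 55], [58, 56, 53]]
6 [[231, 225, 216], [233, 228, 220], [92, 68, 64], [89, 61, 58], [86, 60, 56]]
12 [[132, 126, 119], [232, 229, 221], [83, 75, 71], [83, 62, 59], [74, 60, 58]]
18 [[80, 74, 66], [233, 229, 221], [207, 197, 188], [159, 151, 143], [168, 159, 150]]
24 [[78, 73, 67], [233, 230, 222], [222, 216, 206], [226, 220, 211], [233, 228, 221]]
30 [[74, 71, 67], [233, 232, 225], [233, 228, 220], [233, 227, 220], [233, 227, 219]]
36 [[165, 162, 158], [233, 230, 223], [232, 226, 219], [232, 226, 218], [233, 227, 220]]
42 [[165, 162, 157], [232, 227, 219], [233, 227, 219], [233, 227, 220], [164, 160, 153]]
48 [[164, 161, 156], [231, 225, 217], [232, 227, 220], [228, 222, 214], [189, 182, 175]]
54 [[164, 160, 155], [231, 225, 218], [233, 230, 223], [170, 166, 159], [232, 227, 220]]
60 [[121, 116, 111], [67, 72, 67], [100, 98, 95], [232, 229, 221], [171, 166, 157]]
66 [[64, 56, 53], [58, 69, 63], [232, 229, 222], [171, 167, 159], [138, 132, 125]]
72 [[49, 48, 51], [53, 51, 54], [200, 195, 186], [137, 130, 124], [135, 129, 122]]
78 [[48, 46, 50], [51, 49, 52], [141, 134, 130], [226, 220, 210], [220, 213, 203]]
84 [[45, 44, 48], [48, 46, 50], [68, 46, 46], [231, 224, 215], [228, 221, 212]]
90 [[43, 42, 46], [45, 43, 47], [138, 129, 124], [228, 222, 213], [227, 221, 211]]
96 [[41, 39, 43], [171, 164, 157], [230, 223, 216], [229, 223, 215], [229, 223, 214]]
```

>>> jog_arm(
  commands=[
    [0.2,[2,1.4,0],0],
    [0.2,[4,2.8,0],0],
    [0.2,[5,3,3],0],
    [0.2,[5,3,7],-0.1],
    [0.2,[5,3,11],-0.2],
    [0.2,[6,2,15],-0.3],
    [0.2,[6,0,18],-0.4],
    [0.2,[6,-3,18],-0.5],
    [0.2,[6,-7,18],-0.6],
    [0.2,[6,-11,18],-0.7],
    [0.2,[6,-15,18],-0.8],
    [0.2,[6,-19,18],-0.9],
  ],
)

```text
time: 33.98
ee_pos: [0.4874, -0.0099, 0.4157]
tcp_rot: [-0.0, 0.151, 0.989, -0.0]
wrist_force: [1.3, 0.8, -1.8]
gripper_width: 0.0564
finger_force: 30.0
```

```bash
python3 t3.py | cut -c1-110
```

```text
33.9833 [ 0.4874 -0.0099  0.4157] [ 1.3  0.8 -1.8]
0 [[126, 75, 61], [121, 72, 59], [130, 77, 62], [101, 59, 47], [40, 23, 41]]
6 [[98, 58, 46], [90, 53, 42], [89, 52, 42], [64, 38, 42], [37, 23, 41]]
12 [[35, 29, 28], [40, 29, 26], [35, 25, 37], [36, 24, 39], [36, 23, 40]]
18 [[189, 188, 185], [176, 173, 170], [40, 29, 44], [38, 26, 41], [37, 26, 41]]
24 [[167, 163, 157], [121, 115, 106], [188, 187, 174], [187, 187, 173], [188, 187, 173]]
30 [[132, 126, 116], [187, 187, 182], [189, 188, 180], [188, 188, 179], [150, 148, 141]]
36 [[159, 156, 151], [188, 187, 185], [94, 89, 83], [87, 83, 77], [85, 82, 77]]
42 [[186, 186, 182], [125, 121, 115], [85, 80, 75], [92, 90, 85], [84, 79, 74]]
48 [[187, 186, 183], [88, 84, 78], [88, 81, 76], [86, 80, 74], [84, 79, 74]]
54 [[129, 128, 127], [92, 90, 84], [88, 82, 76], [89, 82, 77], [89, 83, 77]]
60 [[29, 28, 34], [75, 73, 69], [93, 90, 86], [98, 95, 90], [94, 89, 84]]
66 [[29, 28, 34], [31, 30, 35], [62, 45, 44], [87, 82, 78], [84, 78, 74]]
72 [[28, 28, 33], [31, 30, 35], [58, 33, 33], [72, 68, 65], [83, 77, 73]]
78 [[28, 27, 33], [31, 30, 35], [54, 35, 35], [73, 67, 62], [82, 78, 73]]
84 [[27, 27, 33], [31, 30, 35], [67, 58, 56], [76, 65, 58], [77, 65, 57]]
90 [[28, 27, 32], [31, 30, 34], [91, 79, 71], [76, 65, 57], [61, 47, 42]]
96 [[27, 26, 31], [62, 43, 38], [84, 72, 65], [61, 47, 42], [142, 136, 128]]
```

>>> jog_arm(
  commands=[
    [0.2,[0,-4,0],-0.1],
    [0.2,[0,-8,0],-0.2],
    [0.2,[-0.5,-12,0],-0.3],
    [0.2,[-2,-15,0],-0.4],
    [0.2,[-4,-16.3,0],-0.43],
    [0.2,[-6,-16.3,0],-0.43],
    [0.2,[-6,-16.3,0],-0.43],
    [0.2,[-6,-16.3,-4],-0.43],
    [0.2,[-6,-16.3,-8],-0.43],
    [0.2,[-6,-16.3,-12],-0.43],
    [0.2,[-6,-16.3,-16],-0.43],
    [0.2,[-6,-16.3,-16],-0.43],
  ],
)

```text
time: 35.03
ee_pos: [0.4232, -0.1671, 0.2473]
tcp_rot: [-0.008, 0.356, 0.935, 0.002]
wrist_force: [-1.5, 0.8, -3.2]
gripper_width: 0.0567
finger_force: 30.0
```

>>> jog_arm(
  commands=[
    [0.2,[0.6,-0.4,-3],0],
    [0.2,[0.6,-0.4,-6],0],
    [0.2,[0.6,-0.4,-9],0],
    [0.2,[0.6,-0.4,-10.5],0],
    [0.2,[0.6,-0.4,-10.5],0],
    [0.2,[0.6,-0.4,-10.5],0],
  ],
)

```text
time: 35.53
ee_pos: [0.4353, -0.1756, 0.1521]
tcp_rot: [0.0, 0.356, 0.935, -0.0]
wrist_force: [1.1, 0.1, -1.6]
gripper_width: 0.0566
finger_force: 30.0
```

>>> jog_arm(
  commands=[
    [0.2,[-0.6,0.4,-0.6],0],
    [0.2,[-0.6,0.4,-1.2],0],
    [0.2,[-0.6,0.4,-1.6],0],
    [0.2,[-0.6,0.4,-1.6],0],
    [0.2,[-0.6,0.4,-1.6],0],
  ],
)

```text
time: 35.95
ee_pos: [0.4283, -0.1712, 0.1349]
tcp_rot: [0.0, 0.356, 0.934, -0.0]
wrist_force: [1.2, 0.4, -1.3]
gripper_width: 0.056
finger_force: 30.0
```

```bash
python3 t3.py | cut -c1-110 | sed -n '1p;11,18p'
```

```text
35.95 [ 0.4283 -0.1712  0.1349] [ 1.2  0.4 -1.3]
54 [[56, 55, 56], [224, 218, 207], [224, 219, 208], [224, 218, 208], [224, 219, 208]]
60 [[37, 36, 40], [74, 71, 71], [200, 164, 133], [202, 151, 107], [169, 146, 115]]
66 [[36, 35, 39], [38, 37, 40], [62, 77, 76], [62, 111, 104], [57, 109, 102]]
72 [[36, 35, 39], [36, 35, 39], [66, 70, 68], [66, 96, 89], [46, 64, 58]]
78 [[35, 34, 39], [35, 34, 38], [54, 36, 36], [76, 61, 48], [105, 81, 60]]
84 [[34, 33, 38], [34, 33, 37], [75, 60, 48], [94, 73, 55], [112, 86, 62]]
90 [[33, 32, 37], [33, 32, 36], [85, 66, 50], [190, 144, 101], [123, 94, 67]]
96 [[32, 32, 37], [42, 32, 34], [181, 136, 95], [189, 141, 99], [138, 104, 74]]
```

>>> jog_arm(
  commands=[
    [0.2,[0,0,-0.3],0],
    [0.2,[0,0,-0.6],0],
    [0.2,[0,0,-0.6],0],
  ],
)

```text
time: 36.25
ee_pos: [0.4314, -0.1738, 0.1325]
tcp_rot: [0.005, 0.356, 0.934, -0.002]
wrist_force: [-1.6, -0.1, 20.8]
gripper_width: 0.0563
finger_force: 30.0
```

Contact at 21 N. Now the drag towards the base's side.

>>> jog_arm(
  commands=[
    [0.2,[0.4,-0.3,0],0],
    [0.2,[0.8,-0.7,0],0],
    [0.2,[1.2,-1.0,0],0],
    [0.2,[1.6,-1.4,0],0],
    [0.2,[1.9,-1.7,-0.1],0],
    [0.2,[2.2,-1.9,-0.2],0],
    [0.2,[2.2,-1.9,-0.2],0],
    [0.2,[2.2,-1.9,-0.2],0],
  ],
)

```text
time: 36.92
ee_pos: [0.4544, -0.1938, 0.1312]
tcp_rot: [0.006, 0.356, 0.934, -0.002]
wrist_force: [1.4, -1.9, 21.2]
gripper_width: 0.0564
finger_force: 30.0
```

```bash
python3 t3.py | cut -c1-110 | sed -n '1p;11,18p'
```

```text
36.9167 [ 0.4544 -0.1938  0.1312] [ 1.4 -1.9 21.2]
54 [[221, 213, 202], [224, 219, 208], [224, 218, 207], [224, 218, 207], [224, 219, 208]]
60 [[159, 152, 146], [224, 218, 207], [224, 219, 208], [222, 217, 207], [209, 205, 199]]
66 [[42, 41, 43], [205, 199, 189], [211, 204, 193], [146, 129, 114], [101, 100, 87]]
72 [[38, 37, 40], [38, 37, 41], [80, 71, 63], [72, 112, 105], [57, 110, 103]]
78 [[37, 36, 41], [37, 37, 40], [70, 113, 107], [56, 110, 101], [55, 108, 98]]
84 [[36, 36, 41], [36, 36, 40], [65, 70, 68], [54, 72, 68], [64, 65, 57]]
90 [[36, 35, 40], [35, 35, 40], [62, 34, 35], [91, 71, 56], [91, 70, 53]]
96 [[36, 35, 40], [35, 34, 40], [96, 71, 57], [186, 139, 98], [116, 88, 64]]
```

>>> jog_arm(
  commands=[
    [0.2,[0,0,-0.2],0],
    [0.2,[0,0,-0.2],0],
    [0.2,[0,0,0.2],0],
    [0.2,[0,0,0.2],0],
    [0.6,[0,0,0.2],0],
    [0.66,[0,0,0.2],0],
    [0.72,[0,0,0.2],0],
    [0.8,[0,0,0.2],0],
    [0.9,[0,0,0.2],0],
    [0.9,[0,0,0.2],0],
  ],
)

```text
time: 37.8
ee_pos: [0.4498, -0.1899, 0.1281]
tcp_rot: [-0.001, 0.356, 0.934, 0.0]
wrist_force: [-0.1, -0.1, 0.1]
gripper_width: 0.0811
finger_force: 0.0
```

>>> jog_arm(
  commands=[
    [0.95,[0,0,2],0],
    [0.95,[0,0,4],0],
    [0.95,[0,0,8],0],
    [0.95,[0,0,12],0],
    [0.95,[0,0,16],0],
    [0.95,[0,0,18],0],
    [0.95,[0,0,18],0],
    [0.95,[0,0,18],0],
    [0.95,[0,0,18],0],
    [0.95,[0,0,18],0],
  ],
)

```text
time: 38.63
ee_pos: [0.4494, -0.1896, 0.3066]
tcp_rot: [-0.002, 0.356, 0.934, 0.001]
wrist_force: [-0.5, -0.0, 0.8]
gripper_width: 0.0884
finger_force: 0.0
```

```bash
cat > chk.py <<'E'
from h import *
s=sense();c=camera_params('wrist');M=np.array(c['mount']);K=np.array(c['K']); print(s['time'],s['ee_pos'],s['gripper_width'],s['wrist_force'])
T=np.eye(4);T[:3,:3]=RM(s['tcp_rot']);T[:3,3]=s['ee_pos'];W=T@M
b=np.ascontiguousarray(grab_frame('wrist')[:,:,::-1]); im=np.ascontiguousarray(grab_frame('side')).astype(int)
cv2.imwrite('pics/raw_q.png',b); hsv=cv2.cvtColor(b,cv2.COLOR_BGR2HSV)
def w(u,v,z): d=W[:3,:3]@np.linalg.solve(K,[u,v,1]); return np.round(W[:3,3]+d*(z-W[2,3])/d[2],4)
m=cv2.inRange(hsv,(5,90,90),(22,255,255)); ys,xs=np.nonzero(m); P=np.array([w(u,v,.008)[:2] for u,v in zip(xs,ys)]); P=P[np.hypot(*(P-[.431,-.182]).T)<.1]; (cx,cy),r=cv2.minEnclosingCircle(P.astype(np.float32)); print('mat',cx,cy,r)
g=b.astype(int).sum(2)//3
C=np.linalg.inv(W); q=K@(C@np.r_[.4544,-.194,.179,1])[:3]; u,v=(q[:2]/q[2]).round().astype(int); print('pred lid px',u,v)
print('col',g[v-60:v+60:4,u]); print('row',g[v,u-60:u+60:4])
print('lid hsv',hsv[v,u])
# side: vertical prediction colours up the tin axis
for z in np.arange(.012,.19,.012):
    p=np.array([.4544,-.194,z]); d=np.array(cp('side')['eye'])-p; d[2]=0; d/=np.linalg.norm(d); a,e=np.round(w2px('side',p+.028*d)).astype(int); print(round(z,3),im[e-1:e+2,a-1:a+2].reshape(-1,3).mean(0).astype(int),end=' ')
E
python3 chk.py
```

```text
38.6333 [ 0.44935626 -0.1895695   0.30659161] 0.08844976587122579 [-0.45025    -0.00790933  0.75832288]
mat 0.43408679962158203 -0.18512360751628876 0.06871447712182999
pred lid px 259 191
col [110 109  22  20  20  19  20 101 177 176 176  92  90 124  89  90  93  93
  90  93  93  93 171 172 170 169 169 165 167 169]
row [169 169 164 163 167  91  86  90  92  94  93  94  96  93  94  90  92  91
  93  91  65  85  84  81  84  85  87  83  85  83]
lid hsv [17 19 94]
0.012 [55 36 36] 0.024 [62 34 34] 0.036 [36 35 39] 0.048 [36 35 40] 0.06 [37 35 40] 0.072 [37 36 41] 0.084 [38 37 41] 0.096 [38 37 42] 0.108 [38 37 41] 0.12 [38 37 41] 0.132 [38 37 41] 0.144 [38 37 41] 0.156 [52 48 44] 0.168 [37 35 40] 0.18 [129 125 123]
```

```bash
cat >> chk.py <<'E'

print('lid centre',w(248,189,.179), 'mat dist', np.hypot(*(w(248,189,.179)[:2]-[.4325,-.1835])))
E
python3 chk.py | tail -1
python3 - <<'E'
from h import *
# other objects unmoved? compare scene patches with the start
a=cv2.imread('pics/raw_b.png').astype(int); b=grab_frame('side')[:,:,::-1].astype(int)
for k,(u,v) in dict(jar=(199,185),tape=(250,193),pot=(159,228)).items(): print(k,np.abs(a-b)[v-15:v+15,u-15:u+15].mean())
E
```

```text
0.012 [55 37 36] 0.024 [63 34 35] 0.036 [36 35 40] 0.048 [36 35 40] 0.06 [37 36 40] 0.072 [38 37 41] 0.084 [38 36 41] 0.096 [37 36 41] 0.108 [38 37 41] 0.12 [39 37 42] 0.132 [38 37 41] 0.144 [38 37 41] 0.156 [52 47 44] 0.168 [37 36 40] 0.18 [129 125 123] lid centre [ 0.4466 -0.1998  0.179 ] mat dist 0.021552262062252314
jar 1.9166666666666667
tape 0.9307407407407408
pot 2.6992592592592595
```

```bash
python3 -c "
from station import *
print(finish_job())"
```

```text
the job is handed in; nothing more can be done
None
```

The tin stood by itself on its lid on the cork mat for over a second. It now stands upright on its base, released and wholly on the mat, with the jar, pot and tape roll unmoved in the last camera check; I handed the job in at about 39 s.

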